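# Start the second tier of a tub tray: layer pad off the bench edge, then the next tub

## Task

Start the second tier of the tray of green tubs: slide the white layer pad end first out over the left edge of the bench until that end sticks out by about 60 mm, pinch it by the overhanging end and lay it flat and squarely over the row of three tubs. Then take the single green-lidded tub standing on the right of the bench and set it down upright on the pad without dropping it, over the middle tub. Leave the other tubs and tools on the bench where they are.

Things in the scene. Friction and masses are not known exactly. Their poses are not given: they have to be found in the camera images.
- bench_edge (a point): A fixed point on the left edge of the bench top, at the height of the top. The edge is straight and runs along world x, the bench top lies on its -y side (towards the robot's middle) and beyond it (+y) is open air down to the floor. The bench top is 40 mm thick.
- pad_center (a point): Centre of the white layer pad: stiff board 180 mm long (its x axis), 64 mm wide (y), 3 mm thick, 35 g. Starts flat and wholly on the bench, endwise to the left edge within 15 degrees. Too thin to pick off the flat top; drags along under a finger pressed on it (5 N or so). Tips off if its centre passes the edge. Its 64 mm width can be straddled from above where it overhangs.
- pad_end_a (a point): Middle of the pad's short edge at its +x end, 90 mm from the pad's centre, at half its thickness.
- pad_end_b (a point): Middle of the pad's short edge at its -x end, 90 mm from the pad's centre, at half its thickness.
- tray_center (a point): Centre of the inner floor of the loose brown cardboard tray, 4 mm above the bench. Tray: 180 mm long (its x axis), 66 mm wide (y), walls 34 mm high. Three green-lidded tubs stand in it along its x axis at about -56, 0, +56 mm; their lid tops, 72 mm above this point, carry the pad, its length along the row.
- row0_center (a point): Centre (half-way up) of the tub at one end of the row in the tray. All tubs: white plastic, 51 mm diameter, screw lid 54 mm diameter and 18 mm high on top, 72 mm tall in all, 160 g.
- row1_center (a point): Centre (half-way up) of the middle tub of the row in the tray.
- row2_center (a point): Centre (half-way up) of the tub at the other end of the row in the tray.
- tub_green_center (a point): Centre (half-way up, 36 mm above its base) of the single loose tub with a green lid and green band, same size as those in the tray, standing upright on the right of the bench. Its place is swapped with the red and the black-lidded tub from run to run.
- tub_red_center (a point): Centre of the tub with red lid and band, same size; not to be moved.
- tub_blue_center (a point): Centre of the tub with black lid and blue band, same size; not to be moved.
- pump_bottle_center (a point): Amber pump bottle, 60 mm diameter, 170 mm tall, point 66 mm above its base; not to be moved.
- tape_gun_center (a point): Tape gun lying on its side, about 150 x 150 mm and 57 mm high, point on the axis of its tape roll; not to be moved.
- box_cutter_center (a point): Yellow and grey box cutter, 125 x 26 x 16 mm, lying flat; not to be moved.
There are look-alikes about, which are no part of the job. What is shaped like the part that bears tub_green_center but yellow is not meant.

How it is judged (in metres and radians):
On the way, in this order (a step that is already met when the one before it is completed fails the run):
1. the pad lies flat on the bench with one end out over the left edge by at least 40 mm (y of any of pad_end_a, pad_end_b in the frame of bench_edge above 0.04 m and z of pad_center in the frame of bench_edge below 0.006 m and angle between the z axis of pad_center and the z axis of bench_edge, either way round below 0.06 rad), for 0.2 s.
2. the pad lies flat on the three tubs in the tray, square to the row and let go (horizontal distance between pad_center and tray_center below 0.015 m and angle between the x axis of pad_center and the x axis of tray_center, either way round below 0.14 rad and angle between the z axis of pad_center and the z axis of tray_center, either way round below 0.05 rad and z of pad_center in the frame of tray_center between 0.07 and 0.077 m and contact force between the fingers and pad below 0.1 N), for 0.2 s.
At the end, for the whole second after the job is handed in: The pad lies flat on the three tubs in the tray, centred within 15 mm and square to the row within 8 degrees; the loose green-lidded tub stands upright on it, centred over the middle tub within 18 mm; the row's tubs are upright; everything is let go and at rest (horizontal distance between pad_center and tray_center below 0.015 m and angle between the x axis of pad_center and the x axis of tray_center, either way round below 0.14 rad and angle between the z axis of pad_center and the z axis of tray_center, either way round below 0.05 rad and z of pad_center in the frame of tray_center between 0.07 and 0.077 m and horizontal distance between tub_green_center and row1_center below 0.018 m and angle between each of tub_green_center, row0_center, row1_center, row2_center's own z axis and vertical below 0.06 rad and linear speed of each of tub_green, pad below 0.02 m/s and z of tub_green_center in the frame of tray_center between 0.107 and 0.115 m); the robot touches nothing.
It fails at once if the pad falls off the bench (height (world z) of pad_center below -0.05 m).
It fails at once if the loose green-lidded tub is dropped (moves at over 0.5 m/s while no finger touches it) (contact force between the fingers and tub_green below 0.1 N and linear speed of tub_green above 0.5 m/s).
It fails at once if another tub, the pump bottle, the tape gun or the box cutter is shifted by more than 30 mm or knocked over (distance of any of tub_red_center, tub_blue_center, pump_bottle_center, tape_gun_center, box_cutter_center from where it was at the start of the episode above 0.03 m).
It also fails if it takes over 72 s, if anything falls off the work surface, if the arm or the gripper's body presses on something with over 40 N, if the wrist force passes 120 N, or if a joint passes its speed limit or range.

## Robot

A 6-joint arm with a two-finger parallel gripper is mounted at the origin on the work surface. World frame = base frame: x ahead of the robot, y to its left, z up, the work surface at z = 0. Lengths are in mm, angles in rad, forces in N, time in s.
With the tool pointing down it reaches from about 350 to 875 mm from the base axis. Payload 4.2 kg.
Tool frame: the origin (TCP) lies on the centre line of the jaws, within the pads' length; the fingertips stand 22 mm ahead of it and the grasp point (between the pads) lies 3 mm ahead of it (arm.nose_length is the distance from the TCP to the fingertips, in mm); z points along the fingers, x is the direction in which the jaws open and shut, and the axes are right-handed (so a half turn about z gives the same grasp; the last joint's range is limited). The gripper opens to 85 mm and grips with 20 to 120 N. Pads are 22 mm wide; open, the fingers measure 114 mm over their backs; the gripper's body (76 mm by 85 mm) begins 54 mm behind the grasp point. The pads swing forward as they close: fully open they stand 13 mm farther back than shut.
Start: joints at [1.377, 0.385, 0.008, 0, -1.194, -0.259], TCP at [273.394, 562.01, 253.312] pointing down, gripper open.
Joint ranges: [-3.14, 3.14], [-1.21, 2.06], [-1.07, 1.41], [-3.16, 2.05], [-2.99, -0.16], [-3.1, 3.1]. Speed limits (rad/s): [2.79, 2.79, 3.14, 3.14, 3.14, 3.14].

## Interface

Orientations are given as a unit quaternion [x, y, z, w].
In Python, from bench import telemetry, get_image, workorder, nets, arm gives the robot as it stands.
- The arm moves only by the tool apply_moves, never from a script. Its argument "steps" is a list of rows, each an object with "hand": the opening, from 0 (shut) to 1 (fully open); "xyz": the shift along the tool's x, y, z in cm, a list of three; "delta_rot": the turn, a rotation vector about the tool's x, y, z in rad, a list of three. In form: [{"hand": hand, "xyz": [x, y, z], "delta_rot": [wx, wy, wz]}, ...]. A call has 1 to 12 rows; each row is the pose to reach, as a shift and turn from the pose commanded when the call began, along the tool's axes at that moment; what a row does not reach only later rows make up. A row lasts 1/12 s, in which the tool goes at most 41.7 mm and 7.16 degrees, less where a joint would pass 70% of its speed; a pose out of reach is approached as far as the arm can. A call with a gripper value outside its range is refused whole. The fingers move at their own pace and stop on an object; the grip force is fixed at half the most. Time passes only in rows, so rows that repeat a pose let the fingers close. It gives the time, the measured TCP pose, the force and the opening at its end, in the units of the state.
- telemetry.read_state(): the state, without advancing time (a new reading comes with each control period).
- get_image(name): name is "scene" or "top" or "wrist"; returns a dict with "frame" (480x640x3 uint8, blue, green, red), "fx", "fy", "cx", "cy" (pixels), "distortion" ([k1, k2, p1, p2, k3] as OpenCV has them; the pictures are not rectified), "origin" and "orientation" of the camera in the world. Camera axes: x right, y down, z forward; pixel columns grow to the right and rows downward; lengths in mm; the calibration is good to about 2 mm. A picture is of the moment at which its call begins. There is no depth.
- workorder.job_done(): hands the job in, once; it reports no verdict.
Trained networks look in a picture, given as the dict that the camera call returned (one of the last four; its "shot" number tells which), for a name from the list of things; names that differ only in an ending like _2 or _b are one class to them, and where a whole thing is asked for, a point or a joint stands for the part that bears it (a point fixed in the world has none). Each returns a list of dicts, best first, with "confidence" (0 to 1); they miss things now and then, are a little off and sometimes report something else, mostly with a low value. They report only what shows in the picture. A call takes as long as a camera call. They do not tell look-alikes from the thing itself.
- nets.recognise(picture, label): "xyz" ([x, y, z] in mm, in world coordinates, good to about 4 mm: the middle of the surface that is visible of it).
- nets.outline_of(picture, label): "pixels" (480x640 bool, what is visible of it).
- nets.pinpoint(picture, label): "xyz" ([x, y, z] in mm, in world coordinates, good to about 4 mm: a listed point, or the origin of a listed thing).
The state is a dict: "clock": time; "joints": joint angles; "joint_vel": joint speeds; "joint_efforts": joint torques, N m; "position": TCP position; "ee_rot": TCP orientation; "contact_force": force on the tool from outside, world axes, zero at the start; "wrist_torque": the same for the moment, N m; "gripper_width": finger opening in mm.
Only numpy, scipy, OpenCV 4.12 (cv2) and the standard library are available. Lean on these libraries where they do the work, as an engineer would, in place of code of your own. Each camera call takes 0.05 s, during which the arm holds its last target.

## Working session

There is one attempt and no reset: what is moved stays moved. The work goes in short steps, Python scripts to look and compute and a tool call to move; the robot and the scene stay as the last step left them, time stands still between calls to the robot, and variables do not carry over. Pictures are saved under pics/ and viewed, and the job is handed in when it is done.

Besides the shell and the picture viewer there is one more tool, called in YAML: its name, and indented under it one key for each argument. apply_moves: Moves the arm, as the interface text tells. Its arguments: {"type":"object","properties":{"steps":{"type":"array"}},"required":["steps"]}

```bash
ls; mkdir -p pics; cat > h.py <<'E'
import numpy as np, cv2
from bench import telemetry, get_image, workorder, nets, arm
from scipy.spatial.transform import Rotation as R
def save(p,name): cv2.imwrite('pics/'+name+'.png',p['frame'])
def K(p): return np.array([[p['fx'],0,p['cx']],[0,p['fy'],p['cy']],[0,0,1.]]),np.array(p['distortion'],float)
def Rm(p):
    o=np.array(p['orientation'],float)
    return R.from_quat(o).as_matrix() if o.size==4 else o.reshape(3,3)
def ray(p,uv,z):
    k,d=K(p); n=cv2.undistortPoints(np.array(uv,float).reshape(-1,1,2),k,d).reshape(-1,2)
    r=np.c_[n,np.ones(len(n))]@Rm(p).T; o=np.array(p['origin'],float)
    return o+r*((z-o[2])/r[:,2])[:,None]
def proj(p,X):
    k,d=K(p); X=np.array(X,float).reshape(-1,3); Rc=Rm(p).T
    return cv2.projectPoints(X,cv2.Rodrigues(Rc)[0],-Rc@np.array(p['origin'],float),k,d)[0].reshape(-1,2)
E
python3 - <<'E'
from h import *
s=telemetry.read_state(); print(s, arm.nose_length)
for n in ['scene','top','wrist']:
    p=get_image(n); save(p,n+'0'); print(n,p['origin'],p['orientation'],p['fx'],p['shot'])
E
```

```text
pics
{'clock': 0.0, 'joints': array([ 1.37660700e+00,  3.85559624e-01,  6.63242132e-03, -5.02279801e-04,
       -1.19398388e+00, -2.58609617e-01]), 'joint_vel': array([-0.00144923, -0.00040299, -0.00066364,  0.00135331,  0.00102156,
       -0.00018533]), 'joint_efforts': array([-5.25372070e-05, -3.92286372e+01,  1.88396662e+01,  4.18629304e+00,
       -4.64885714e-03,  8.12877147e-06]), 'position': array([273.16910112, 561.55290727, 252.22176462]), 'ee_rot': array([-5.30258704e-01,  8.47835205e-01, -6.11715771e-04, -8.93496670e-04]), 'contact_force': array([-0.72614682, -0.78233033, -1.45506726]), 'wrist_torque': array([ 0.06216177, -0.01282957,  0.01423186]), 'gripper_width': 85.36681268276207} 22.0
scene [1367.14082441   43.14786772  901.58286287] [ 0.60617078  0.68887829 -0.30398611 -0.25611742] 581.0883029581024 1
top [ 406.13321758  -97.98261447 1074.29420493] [-0.69661934  0.71496292 -0.02862732  0.0522493 ] 540.8918237029364 2
wrist [334.22423965 532.48877924 373.46576911] [-0.52514516  0.83996893  0.11543652 -0.07313801] 370.59063239236644 3
```

View pics/scene0.png

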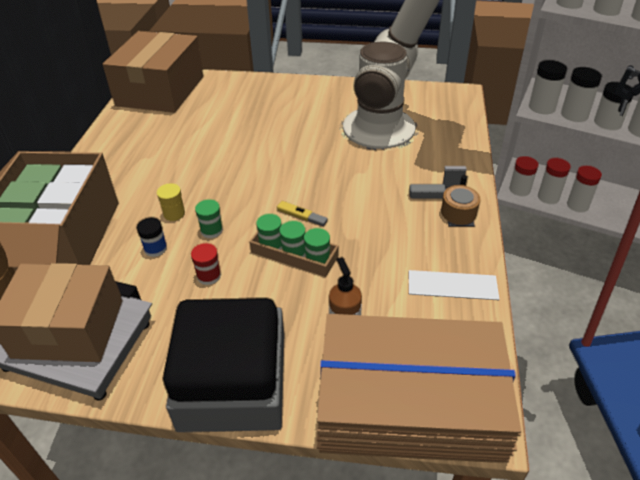

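View pics/top0.png

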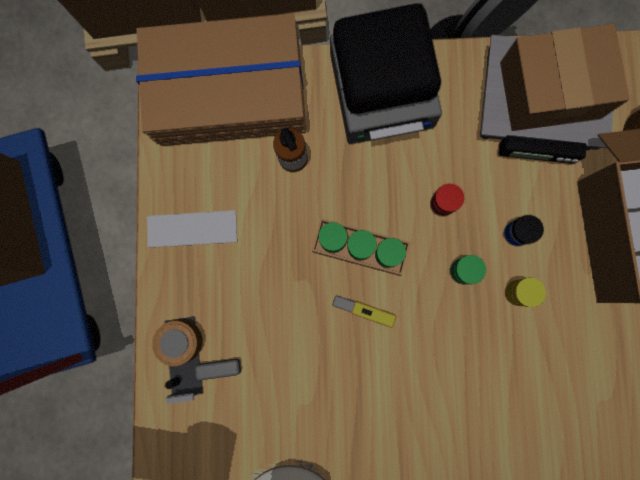

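View pics/wrist0.png

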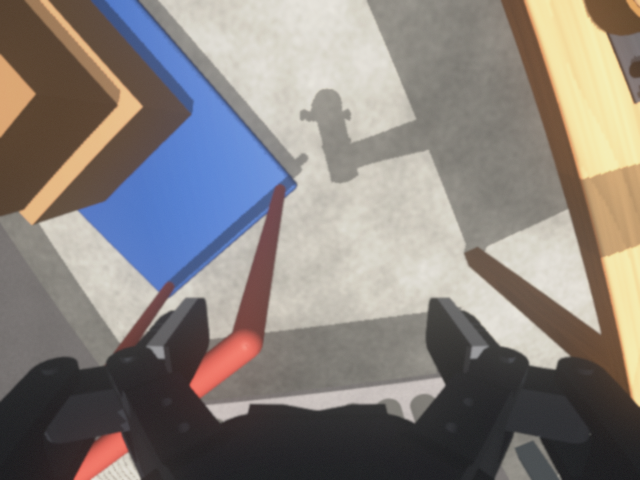

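```bash
python3 - <<'E'
from h import *
for n in ['top','scene']:
    p=get_image(n)
    for l in ['pad_center','pad_end_a','pad_end_b','tray_center','row0_center','row1_center','row2_center','tub_green_center','tub_red_center','tub_blue_center','pump_bottle_center','tape_gun_center','box_cutter_center','bench_edge']:
        try:
            r=nets.pinpoint(p,l)
            print(n,l,[(np.round(q['xyz']).astype(int).tolist(),round(float(q['confidence']),2),np.round(proj(p,q['xyz'])).astype(int).tolist()) for q in r[:5]])
        except Exception as e: print(n,l,e)
E
```

```text
top pad_center [([556, 184, -1], 0.93, [[194, 230]]), ([562, 97, -2], 0.26, [[237, 226]])]
top pad_end_a [([560, 96, 0], 0.97, [[237, 226]]), ([461, -348, 37], 0.74, [[466, 269]]), ([558, 276, -1], 0.67, [[149, 230]])]
top pad_end_b [([560, 96, 0], 0.97, [[237, 226]]), ([461, -348, 37], 0.74, [[466, 269]]), ([558, 276, -1], 0.67, [[149, 230]])]
top tray_center [([513, -155, 3], 0.66, [[362, 246]])]
top row0_center [([499, -200, 41], 0.81, [[388, 251]])]
top row1_center [([509, -146, 43], 0.92, [[359, 246]])]
top row2_center [([526, -100, 42], 0.78, [[335, 238]])]
top tub_green_center [([462, -343, 34], 0.63, [[464, 269]]), ([415, -455, 34], 0.58, [[525, 292]])]
top tub_red_center [([593, -318, 40], 0.61, [[447, 201]])]
top tub_blue_center [([532, -458, 36], 0.91, [[523, 230]]), ([339, 206, 24], 0.31, [[178, 340]])]
top pump_bottle_center [([698, -19, 68], 0.75, [[290, 149]])]
top tape_gun_center [([337, 206, 26], 0.96, [[178, 342]]), ([530, -105, 38], 0.42, [[337, 237]]), ([535, -458, 33], 0.42, [[522, 229]])]
top box_cutter_center [([393, -145, 7], 0.91, [[360, 307]])]
top bench_edg
[... 613 characters left out ...]
, 37], 0.83, [[209, 219]]), ([419, -453, 33], 0.78, [[170, 205]])]
scene tub_red_center [([592, -314, 36], 0.72, [[208, 264]])]
scene tub_blue_center [([531, -456, 32], 0.55, [[153, 239]])]
scene pump_bottle_center [([692, -21, 63], 0.67, [[344, 307]]), ([529, -97, 39], 0.55, [[317, 250]]), ([555, 275, 3], 0.51, [[496, 287]])]
scene tape_gun_center [([341, 209, 25], 0.73, [[461, 207]]), ([512, -149, 4], 0.67, [[294, 254]]), ([528, -101, 39], 0.32, [[315, 250]]), ([593, -319, 37], 0.24, [[205, 264]])]
scene box_cutter_center [([389, -147, 7], 0.75, [[304, 215]]), ([338, 208, 25], 0.16, [[461, 207]])]
scene bench_edge [([500, 302, 1], 0.58, [[507, 269]]), ([509, -150, 40], 0.43, [[293, 241]])]
```

The scene and top views agree. The pad is at top-view pixel (194,230), and the tray of three tubs is at (362,246).

The loose tub has these candidates in the top view:
- **Green:** (470,269)
- **Yellow look-alike:** (530,292)
- **Red:** (449,198)
- **Black lid:** (526,230)
- **Row tubs:** (333,237), (362,245) and (391,252), all green but in the tray

By the description it is the green one at (470,269). I'll check that in a crop and refine the pad, edge and row measurements.

```bash
python3 - <<'E'
from h import *
for n in ['top','scene']:
    p=get_image(n)
    m=nets.outline_of(p,'pad_center')[0]['pixels'].astype(np.uint8)
    c=max(cv2.findContours(m,0,2)[0],key=cv2.contourArea).reshape(-1,2)
    w=ray(p,c,3)[:,:2].astype(np.float32)
    print(n,'pad',cv2.minAreaRect(w))
    for l in ['row0_center','row1_center','row2_center','tub_green_center']:
        r=nets.outline_of(p,l)
        for q in r[:3]:
            ys,xs=np.nonzero(q['pixels']); print(l,round(float(q['confidence']),2),xs.mean().round(),ys.mean().round(),len(xs))
    # lids: green hsv
    hsv=cv2.cvtColor(p['frame'],cv2.COLOR_BGR2HSV)
    g=cv2.inRange(hsv,(50,120,60),(80,255,255))
    k,lab,st,ce=cv2.connectedComponentsWithStats(g)
    for i in range(1,k):
        if st[i,4]>80:
            cc=max(cv2.findContours((lab==i).astype(np.uint8),0,2)[0],key=cv2.contourArea).reshape(-1,2)
            print('blob',st[i].tolist(),ce[i].round(1),'xy@72',ray(p,ce[i],72).round(1).tolist(), cv2.minEnclosingCircle(ray(p,cc,74)[:,:2].astype(np.float32)))
    if n=='top':
        crop=cv2.resize(p['frame'][170:330,300:580],None,fx=2.8,fy=2.8); cv2.imwrite('pics/crop1.png',crop)
        g=cv2.cvtColor(p['frame'],cv2.COLOR_BGR2GRAY).astype(float)
        pts=[]
        for r in list(range(215,245,3))+list(range(260,300,5)):
            d=np.diff(cv2.GaussianBlur(g,(3,3),0)[r,120:146]); pts.append((120.5+np.argmax(d),r))
        print('edge',ray(p,pts,0)[:,:2].round(1).tolist())
E
```

```text
top pad ((558.1163940429688, 187.38401794433594), (66.25676727294922, 180.04734802246094), 1.2401471138000488)
row1_center 0.59 361.0 245.0 700
row2_center 0.94 332.0 237.0 703
tub_green_center 0.75 468.0 270.0 810
tub_green_center 0.61 525.0 292.0 972
tub_green_center 0.57 365.0 311.0 816
blob [319, 223, 28, 28, 625] [332.5 236.5] xy@72 [[526.1, -95.8, 72.0]] ((526.2479858398438, -95.57453155517578), 26.880870819091797)
blob [348, 231, 28, 28, 619] [361.4 244.2] xy@72 [[510.2, -149.1, 72.0]] ((509.9436950683594, -148.88148498535156), 26.52324104309082)
blob [377, 238, 29, 29, 628] [390.7 251.8] xy@72 [[494.4, -202.7, 72.0]] ((494.206787109375, -202.86094665527344), 26.494924545288086)
blob [457, 256, 28, 28, 636] [470.4 269. ] xy@72 [[458.9, -346.5, 72.0]] ((459.0094299316406, -345.8194580078125), 26.126976013183594)
edge [[589.7, 298.3], [583.4, 296.2], [577.4, 298.2], [571.2, 296.1], [565.0, 296.0], [558.9, 295.9], [552.8, 297.9], [546.7, 297.8], [540.6, 297.7], [534.5, 297.6], [498.1, 297.1], [488.1, 296.9], [478.0, 296.8], [468.1, 298.6], [458.1, 298.5], [448.1, 296.3], [438.2, 
[... 218 characters left out ...]
 453.0 285.0 2175
row2_center 0.69 317.0 244.0 786
row2_center 0.35 293.0 238.0 742
tub_green_center 0.77 170.0 202.0 790
tub_green_center 0.6 209.0 217.0 897
blob [196, 200, 23, 20, 363] [207.1 209.5] xy@72 [[466.9, -345.4, 72.0]] ((468.3028564453125, -342.79278564453125), 31.957271575927734)
blob [257, 215, 72, 36, 1375] [291.4 232.9] xy@72 [[517.9, -150.4, 72.0]] ((515.8765869140625, -149.19154357910156), 83.91464233398438)
blob [200, 221, 20, 13, 166] [210.2 228.1] xy@72 [[523.7, -322.4, 72.0]] ((521.5557250976562, -324.8065490722656), 24.384523391723633)
blob [283, 244, 46, 19, 230] [306.1 252.9] xy@72 [[571.3, -111.2, 72.0]] ((572.5520629882812, -115.37753295898438), 47.98743438720703)
```

View pics/crop1.png

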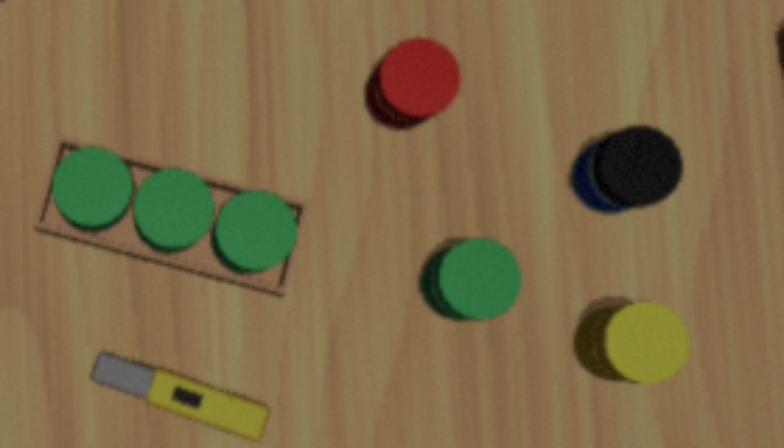

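The crop shows the green-lidded loose tub at (480,280), clearly apart from the yellow one at (645,340), so that's the target. Next I'll move above the pad with the jaws square to it.

```bash
cat >> h.py <<'E'
def go(x,y,z,ang,base=None):
    """print shift cm + rotvec for tool pointing down w/ tool-x at world angle ang(deg)"""
    s=telemetry.read_state()
    p=np.array(s['position']) if base is None else np.array(base[0]); R0=R.from_quat(s['ee_rot'] if base is None else base[1])
    a=np.radians(ang); X=np.array([np.cos(a),np.sin(a),0]); Z=np.array([0,0,-1.]); Y=np.cross(Z,X)
    R1=R.from_matrix(np.c_[X,Y,Z])
    d=R0.inv().apply(np.array([x,y,z])-p)/10; w=(R0.inv()*R1).as_rotvec()
    print('shift cm',d.round(2).tolist(),'rot',w.round(3).tolist())
def st():
    s=telemetry.read_state(); x=R.from_quat(s['ee_rot']).as_matrix()
    print('t',round(s['clock'],2),'p',s['position'].round(1),'xang',round(np.degrees(np.arctan2(x[1,0],x[0,0]))%360,2),'tilt',np.degrees(np.arccos(-x[2,2])).round(2),'F',s['contact_force'].round(2),'w',round(s['gripper_width'],1),'j',s['joints'].round(2))
E
python3 - <<'E'
from h import *
st(); go(558,187.4,80,181.2)
E
```

```text
t 2.25 p [273.4 562.  253.3] xang 244.06 tilt 0.0 F [ 0.61  0.41 -0.71] w 85.6 j [ 1.38  0.38  0.01  0.   -1.19 -0.26]
shift cm [21.24, -41.98, 17.33] rot [-0.0, 0.0, 1.097]
```

apply_moves:
  steps:
    - {"hand": 0.35,"xyz": [21.24,-41.98,17.3],"delta_rot": [0,0,1.097]}
    - {"hand": 0.35,"xyz": [21.24,-41.98,17.3],"delta_rot": [0,0,1.097]}
    - {"hand": 0.35,"xyz": [21.24,-41.98,17.3],"delta_rot": [0,0,1.097]}
    - {"hand": 0.35,"xyz": [21.24,-41.98,17.3],"delta_rot": [0,0,1.097]}
    - {"hand": 0.35,"xyz": [21.24,-41.98,17.3],"delta_rot": [0,0,1.097]}
    - {"hand": 0.35,"xyz": [21.24,-41.98,17.3],"delta_rot": [0,0,1.097]}
    - {"hand": 0.35,"xyz": [21.24,-41.98,17.3],"delta_rot": [0,0,1.097]}
    - {"hand": 0.35,"xyz": [21.24,-41.98,17.3],"delta_rot": [0,0,1.097]}
    - {"hand": 0.35,"xyz": [21.24,-41.98,17.3],"delta_rot": [0,0,1.097]}
    - {"hand": 0.35,"xyz": [21.24,-41.98,17.3],"delta_rot": [0,0,1.097]}
    - {"hand": 0.35,"xyz": [21.24,-41.98,17.3],"delta_rot": [0,0,1.097]}
    - {"hand": 0.35,"xyz": [21.24,-41.98,17.3],"delta_rot": [0,0,1.097]}

```text
clock: 3.25
position: [558.4, 186.8, 80.3]
ee_rot: [-0.011, 1.0, 0.0, 0.0]
contact_force: [-0.8, 0.9, 0.6]
gripper_width: 29.9
```

```bash
python3 - <<'E'
from h import *
st(); p=get_image('wrist'); save(p,'w1')
m=nets.outline_of(p,'pad_center')[0]['pixels'].astype(np.uint8)
c=max(cv2.findContours(m,0,2)[0],key=cv2.contourArea).reshape(-1,2)
print(cv2.minAreaRect(ray(p,c,3)[:,:2].astype(np.float32)))
go(558,187.4,30,181.2)
E
```

```text
t 3.25 p [558.4 186.8  80.3] xang 181.23 tilt 0.04 F [-0.85  0.93  0.59] w 29.9 j [ 0.6   0.5  -0.29  0.   -0.78 -0.58]
((558.4679565429688, 188.75302124023438), (65.7348861694336, 182.04248046875), 2.0117030143737793)
shift cm [0.01, 0.42, 4.79] rot [-0.003, -0.004, -0.007]
```

View pics/w1.png

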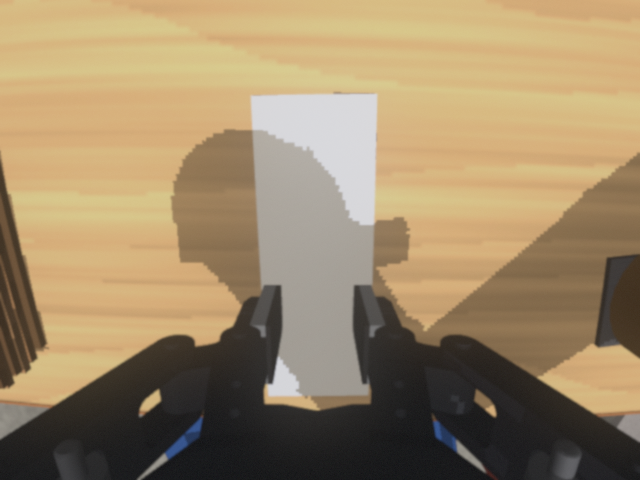

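The wrist view shows the pad between the fingers, with its inner end at (315,95) and the bench edge at the bottom (row ~405). The jaws are square to it, so I'll descend and feel for contact.

apply_moves:
  steps:
    - {"hand": 0.35,"xyz": [0,0,3.0],"delta_rot": [0,0,0]}
    - {"hand": 0.35,"xyz": [0,0,4.5],"delta_rot": [0,0,0]}
    - {"hand": 0.35,"xyz": [0,0,5.2],"delta_rot": [0,0,0]}
    - {"hand": 0.35,"xyz": [0,0,5.3],"delta_rot": [0,0,0]}
    - {"hand": 0.35,"xyz": [0,0,5.3],"delta_rot": [0,0,0]}

```text
clock: 3.77
position: [557.4, 188.9, 28.1]
ee_rot: [-0.011, 1.0, -0.0, 0.0]
contact_force: [0.1, -0.0, -0.7]
gripper_width: 29.9
```

apply_moves:
  steps:
    - {"hand": 0.35,"xyz": [0,0,0.1],"delta_rot": [0,0,0]}
    - {"hand": 0.35,"xyz": [0,0,0.2],"delta_rot": [0,0,0]}
    - {"hand": 0.35,"xyz": [0,0,0.2],"delta_rot": [0,0,0]}

```text
clock: 4.02
position: [557.6, 188.8, 26.7]
ee_rot: [-0.011, 1.0, 0.0, 0.001]
contact_force: [0.6, -0.7, 0.3]
gripper_width: 30.2
```

apply_moves:
  steps:
    - {"hand": 0.35,"xyz": [0,0,0.1],"delta_rot": [0,0,0]}
    - {"hand": 0.35,"xyz": [0,0,0.2],"delta_rot": [0,0,0]}
    - {"hand": 0.35,"xyz": [0,0,0.2],"delta_rot": [0,0,0]}

```text
clock: 4.27
position: [557.5, 188.6, 24.7]
ee_rot: [-0.011, 1.0, 0.0, 0.0]
contact_force: [-0.2, 1.5, 4.9]
gripper_width: 30.1
```

apply_moves:
  steps:
    - {"hand": 0.35,"xyz": [0,0,0.07],"delta_rot": [0,0,0]}
    - {"hand": 0.35,"xyz": [0,0.2,0.07],"delta_rot": [0,0,0]}
    - {"hand": 0.35,"xyz": [0,0.5,0.07],"delta_rot": [0,0,0]}
    - {"hand": 0.35,"xyz": [0,1.0,0.07],"delta_rot": [0,0,0]}
    - {"hand": 0.35,"xyz": [0,1.5,0.07],"delta_rot": [0,0,0]}
    - {"hand": 0.35,"xyz": [0,2.0,0.07],"delta_rot": [0,0,0]}
    - {"hand": 0.35,"xyz": [0,2.0,0.07],"delta_rot": [0,0,0]}

```text
clock: 4.85
position: [557.4, 207.8, 24.7]
ee_rot: [-0.011, 1.0, -0.001, 0.0]
contact_force: [-1.3, -3.1, 9.0]
gripper_width: 29.8
```

```bash
cat >> h.py <<'E'
def pad(p,z=3,label='pad_center'):
    m=nets.outline_of(p,label)[0]['pixels'].astype(np.uint8)
    c=max(cv2.findContours(m,0,2)[0],key=cv2.contourArea).reshape(-1,2)
    w=ray(p,c,z)[:,:2]
    print('rect',cv2.minAreaRect(w.astype(np.float32)),'y',w[:,1].min().round(1),w[:,1].max().round(1))
E
python3 - <<'E'
from h import *
st(); p=get_image('wrist'); save(p,'w2'); pad(p)
E
```

```text
t 4.85 p [557.4 207.8  24.7] xang 181.25 tilt 0.08 F [-1.34 -3.05  8.96] w 29.8 j [ 0.63  0.58 -0.32  0.   -0.67 -0.61]
rect ((558.74853515625, 189.78761291503906), (64.90787506103516, 145.65013122558594), 1.9999977350234985) y 116.3 262.6
```

View pics/w2.png

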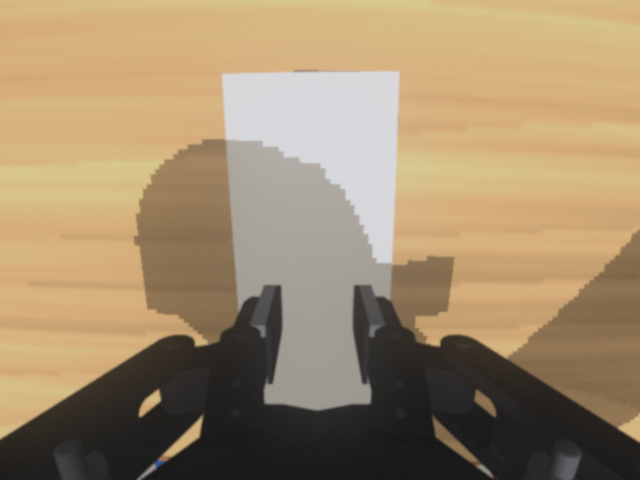

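The pad's inner end (row 72) moved from y≈97 to 116, matching the 20 mm slide, so it follows the fingers. I'll slide another 60 mm.

apply_moves:
  steps:
    - {"hand": 0.35,"xyz": [0,0.3,0],"delta_rot": [0,0,0]}
    - {"hand": 0.35,"xyz": [0,0.9,0],"delta_rot": [0,0,0]}
    - {"hand": 0.35,"xyz": [0,1.6,0],"delta_rot": [0,0,0]}
    - {"hand": 0.35,"xyz": [0,2.3,0],"delta_rot": [0,0,0]}
    - {"hand": 0.35,"xyz": [0,3.0,0],"delta_rot": [0,0,0]}
    - {"hand": 0.35,"xyz": [0,3.7,0],"delta_rot": [0,0,0]}
    - {"hand": 0.35,"xyz": [0,4.4,0],"delta_rot": [0,0,0]}
    - {"hand": 0.35,"xyz": [0,5.1,0],"delta_rot": [0,0,0]}
    - {"hand": 0.35,"xyz": [0,5.6,0],"delta_rot": [0,0,0]}
    - {"hand": 0.35,"xyz": [0,6.0,0],"delta_rot": [0,0,0]}
    - {"hand": 0.35,"xyz": [0,6.0,0],"delta_rot": [0,0,0]}

```text
clock: 5.87
position: [556.1, 267.7, 24.6]
ee_rot: [-0.011, 1.0, -0.001, 0.0]
contact_force: [-1.0, -3.4, 9.1]
gripper_width: 29.9
```

```bash
python3 - <<'E'
from h import *
st(); p=get_image('wrist'); save(p,'w3'); pad(p); p=get_image('top'); pad(p); cv2.imwrite('pics/t3.png',cv2.resize(p['frame'][150:310,60:300],None,fx=3,fy=3))
E
```

```text
t 5.87 p [556.1 267.7  24.6] xang 181.25 tilt 0.08 F [-0.97 -3.43  9.13] w 29.9 j [ 0.71  0.61 -0.26  0.   -0.7  -0.69]
rect ((557.4361572265625, 249.56787109375), (64.5195083618164, 144.81573486328125), 2.194176197052002) y 176.4 321.9
rect ((557.7265625, 225.69061279296875), (63.5323486328125, 99.59546661376953), 2.4615659713745117) y 176.3 275.6
```

View pics/t3.png

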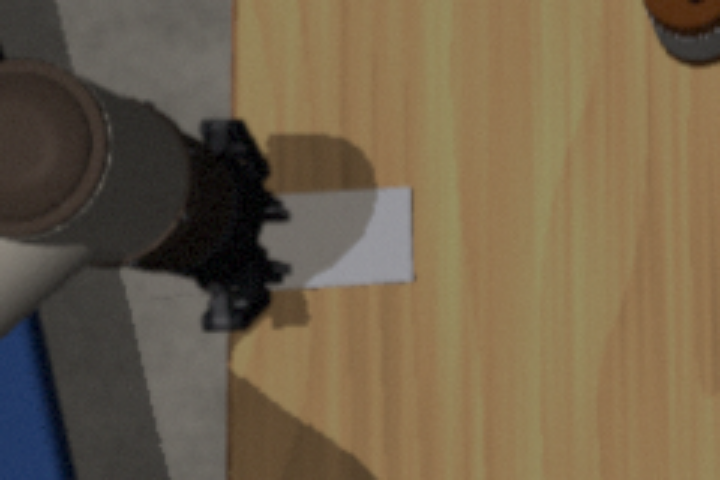

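```bash
python3 - <<'E'
from h import *
go(554.5,335,100,182,base=([556.1,267.7,24],telemetry.read_state()['ee_rot']))
E
```

```text
shift cm [0.01, 6.73, -7.6] rot [-0.001, 0.001, -0.013]
```

apply_moves:
  steps:
    - {"hand": 0.35,"xyz": [0,0,-0.5],"delta_rot": [0,0,0]}
    - {"hand": 0.35,"xyz": [0,0,-1.5],"delta_rot": [0,0,0]}
    - {"hand": 0.35,"xyz": [0,0,-4.0],"delta_rot": [0,0,0]}
    - {"hand": 1.0,"xyz": [0,2.0,-7.6],"delta_rot": [0,0,-0.013]}
    - {"hand": 1.0,"xyz": [0,5.0,-7.6],"delta_rot": [0,0,-0.013]}
    - {"hand": 1.0,"xyz": [0,6.7,-7.6],"delta_rot": [0,0,-0.013]}
    - {"hand": 1.0,"xyz": [0,6.7,-7.6],"delta_rot": [0,0,-0.013]}
    - {"hand": 1.0,"xyz": [0,6.7,-7.6],"delta_rot": [0,0,-0.013]}
    - {"hand": 1.0,"xyz": [0,6.7,-7.6],"delta_rot": [0,0,-0.013]}
    - {"hand": 1.0,"xyz": [0,6.7,-7.6],"delta_rot": [0,0,-0.013]}

```text
clock: 6.9
position: [553.7, 334.1, 98.1]
ee_rot: [-0.017, 1.0, -0.001, -0.001]
contact_force: [-0.2, -0.5, 0.4]
gripper_width: 85.3
```

```bash
python3 - <<'E'
from h import *
st(); p=get_image('wrist'); save(p,'w4'); pad(p); p=get_image('top'); pad(p);p=get_image('scene'); pad(p); cv2.imwrite('pics/s4.png',cv2.resize(p['frame'][180:360,380:600],None,fx=3,fy=3))
E
```

```text
t 6.9 p [553.7 334.1  98.1] xang 181.9 tilt 0.14 F [-0.21 -0.47  0.36] w 85.3 j [ 0.79  0.56 -0.12 -0.   -0.89 -0.76]
rect ((556.5531005859375, 276.7024841308594), (65.48148345947266, 162.79811096191406), 1.9139071702957153) y 194.3 359.1
rect ((556.489990234375, 265.5301208496094), (68.07122039794922, 182.91192626953125), 1.9495421648025513) y 174.3 357.1
rect ((557.2586669921875, 266.1591491699219), (69.40483856201172, 181.5093994140625), 0.614833652973175) y 175.6 357.1
```

View pics/w4.png

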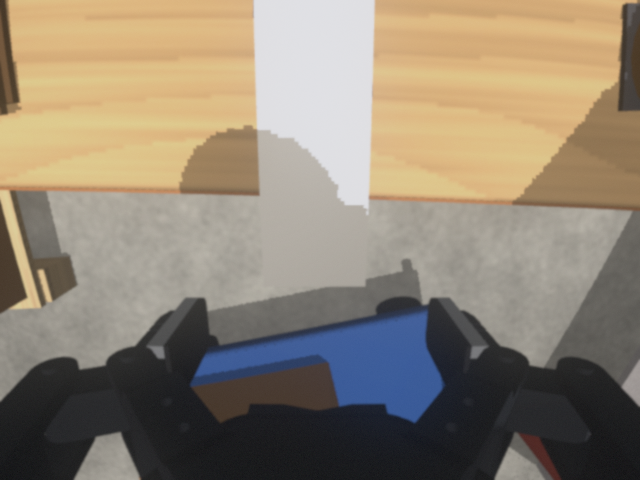

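View pics/s4.png

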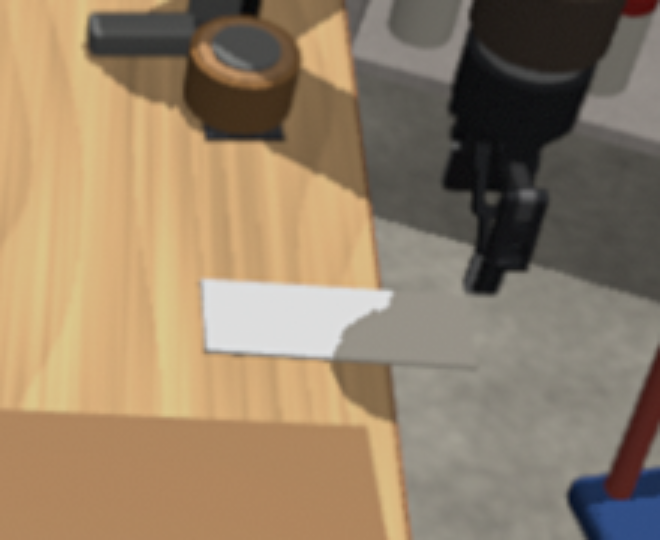

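The pad overhangs by about 58 mm, with its end at (315,285) in the wrist view and squarely between the open fingers. It is flat and stable. I'll descend straddling it and close.

apply_moves:
  steps:
    - {"hand": 1.0,"xyz": [0,0,3.0],"delta_rot": [0,0,0]}
    - {"hand": 1.0,"xyz": [0,0,6.0],"delta_rot": [0,0,0]}
    - {"hand": 1.0,"xyz": [0,0,8.5],"delta_rot": [0,0,0]}
    - {"hand": 1.0,"xyz": [0,0,9.8],"delta_rot": [0,0,0]}
    - {"hand": 1.0,"xyz": [0,0,9.8],"delta_rot": [0,0,0]}
    - {"hand": 1.0,"xyz": [0,0,9.8],"delta_rot": [0,0,0]}

```text
clock: 7.7
position: [554.4, 335.3, 1.0]
ee_rot: [-0.017, 1.0, -0.0, -0.0]
contact_force: [0.1, 1.4, 1.1]
gripper_width: 85.5
```

```bash
python3 - <<'E'
from h import *
st(); p=get_image('wrist'); save(p,'w5'); pad(p);p=get_image('scene'); cv2.imwrite('pics/s5.png',cv2.resize(p['frame'][200:360,380:600],None,fx=3,fy=3))
E
```

```text
t 7.7 p [554.4 335.3   1. ] xang 181.97 tilt 0.04 F [0.08 1.44 1.15] w 85.5 j [ 0.79  0.68 -0.19  0.   -0.7  -0.76]
rect ((556.2158813476562, 292.755859375), (64.79649353027344, 129.27606201171875), 1.899398922920227) y 227.1 358.2
```

View pics/w5.png

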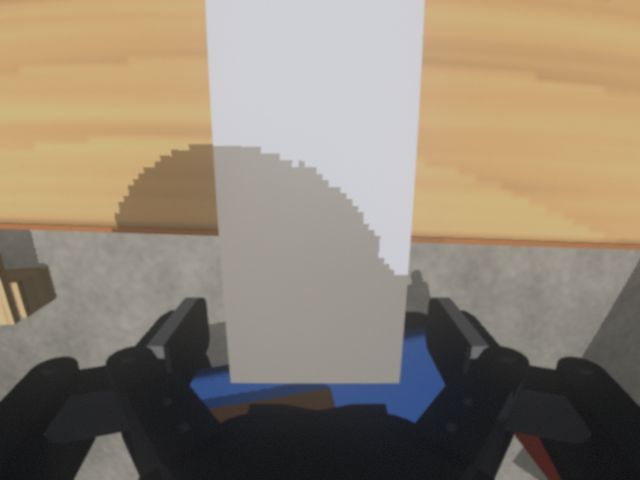

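View pics/s5.png

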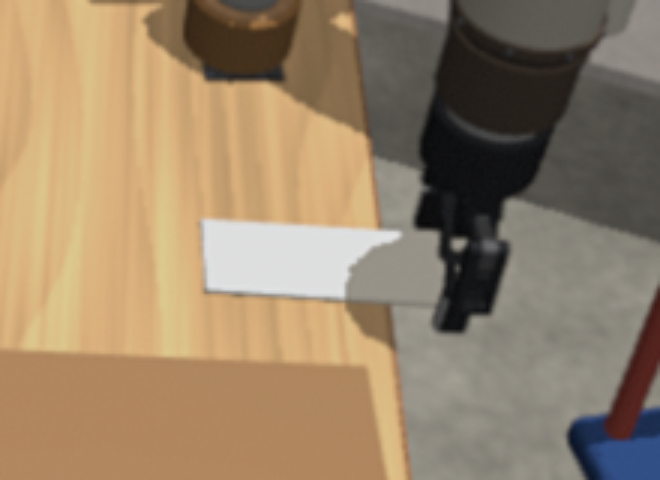

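The fingers straddle the pad's end, which lies at rows 300–382 between the fingertips. I'll close on it now.

apply_moves:
  steps:
    - {"hand": 0.5,"xyz": [0,0,0],"delta_rot": [0,0,0]}
    - {"hand": 0.5,"xyz": [0,0,0],"delta_rot": [0,0,0]}
    - {"hand": 0.5,"xyz": [0,0,0],"delta_rot": [0,0,0]}
    - {"hand": 0.5,"xyz": [0,0,0],"delta_rot": [0,0,0]}
    - {"hand": 0.5,"xyz": [0,0,0],"delta_rot": [0,0,0]}
    - {"hand": 0.5,"xyz": [0,0,0],"delta_rot": [0,0,0]}

```text
clock: 8.35
position: [554.7, 335.8, 2.0]
ee_rot: [-0.017, 1.0, 0.001, 0.001]
contact_force: [-0.8, 0.4, 4.5]
gripper_width: 61.8
```

```bash
python3 - <<'E'
from h import *
st(); p=get_image('wrist'); save(p,'w6'); pad(p)
E
```

```text
t 8.35 p [554.7 335.8   2. ] xang 181.97 tilt 0.11 F [-0.75  0.45  4.47] w 61.8 j [ 0.79  0.68 -0.19  0.   -0.7  -0.76]
rect ((555.6704711914062, 292.00689697265625), (65.64625549316406, 127.8690185546875), 2.462055206298828) y 227.3 357.0
```

View pics/w6.png

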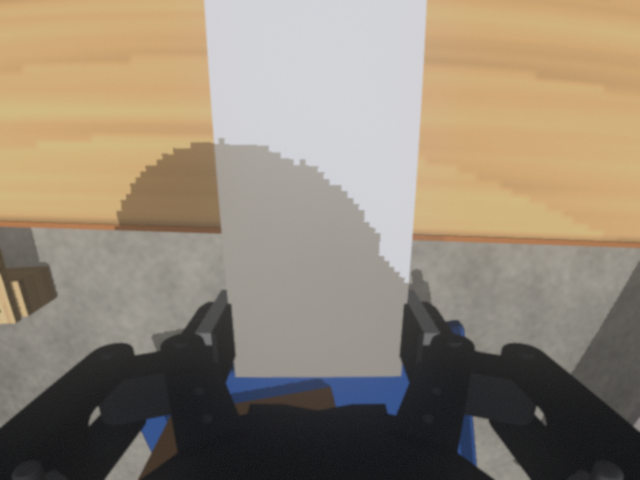

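Pinched at 61.8 mm opening. I'll lift gently and check for droop or slip.

apply_moves:
  steps:
    - {"hand": 0.5,"xyz": [0,0,-0.3],"delta_rot": [0,0,0]}
    - {"hand": 0.5,"xyz": [0,0,-0.8],"delta_rot": [0,0,0]}
    - {"hand": 0.5,"xyz": [0,0,-1.6],"delta_rot": [0,0,0]}
    - {"hand": 0.5,"xyz": [0,0,-2.8],"delta_rot": [0,0,0]}
    - {"hand": 0.5,"xyz": [0,0,-4.5],"delta_rot": [0,0,0]}
    - {"hand": 0.5,"xyz": [0,0,-6.5],"delta_rot": [0,0,0]}
    - {"hand": 0.5,"xyz": [0,0,-9.0],"delta_rot": [0,0,0]}
    - {"hand": 0.5,"xyz": [0,0,-12.0],"delta_rot": [0,0,0]}
    - {"hand": 0.5,"xyz": [0,0,-15.0],"delta_rot": [0,0,0]}
    - {"hand": 0.5,"xyz": [0,0,-17.0],"delta_rot": [0,0,0]}
    - {"hand": 0.5,"xyz": [0,0,-18.0],"delta_rot": [0,0,0]}
    - {"hand": 0.5,"xyz": [0,0,-18.0],"delta_rot": [0,0,0]}

```text
clock: 9.45
position: [555.0, 335.9, 184.6]
ee_rot: [-0.017, 1.0, 0.002, 0.002]
contact_force: [-0.1, -0.1, -0.4]
gripper_width: 61.7
```

```bash
python3 - <<'E'
from h import *
st(); p=get_image('wrist'); save(p,'w7'); pad(p,180);p=get_image('scene'); pad(p,180); cv2.imwrite('pics/s7.png',cv2.resize(p['frame'][100:300,360:600],None,fx=3,fy=3))
p=get_image('top'); pad(p,180)
go(529.9,-83.2,180,163.4)
E
```

```text
t 9.45 p [555.  335.9 184.6] xang 181.96 tilt 0.35 F [-0.11 -0.06 -0.37] w 61.7 j [ 0.79  0.47 -0.03  0.   -1.06 -0.76]Traceback (most recent call last):
  File "<stdin>", line 2, in <module>
  File "h.py", line 28, in pad
    m=nets.outline_of(p,label)[0]['pixels'].astype(np.uint8)
      ~~~~~~~~~~~~~~~~~~~~~~~~^^^
IndexError: list index out of range
```

View pics/w7.png

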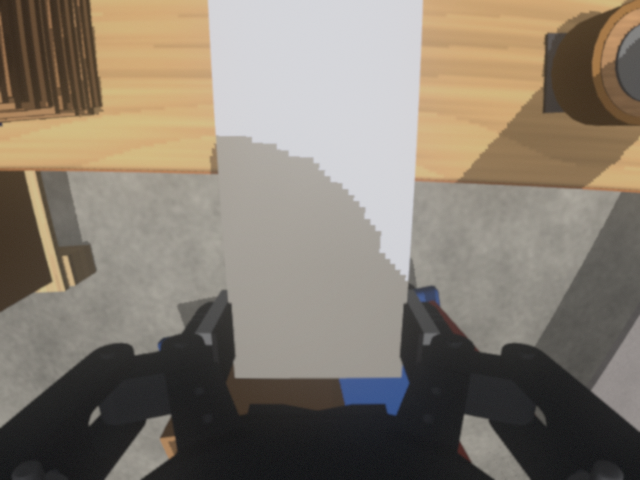

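```bash
python3 - <<'E'
from h import *
p=get_image('scene'); cv2.imwrite('pics/s7.png',cv2.resize(p['frame'][80:300,360:600],None,fx=2.5,fy=2.5))
go(529.9,-83.2,180,163.4)
E
```

```text
shift cm [3.73, -41.68, 0.01] rot [-0.002, -0.003, 0.323]
```

View pics/s7.png

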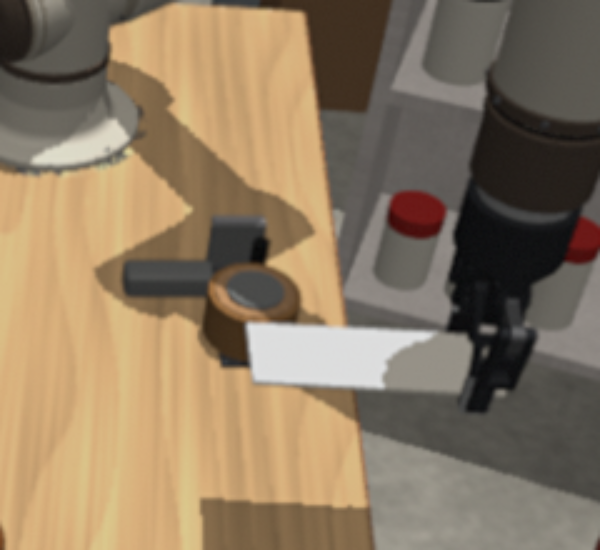

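The pad hangs level from the gripper, its free end at crop (250,350). I'll carry it over the row at height.

apply_moves:
  steps:
    - {"hand": 0.5,"xyz": [0.1,-1.0,0],"delta_rot": [0,0,0.01]}
    - {"hand": 0.5,"xyz": [0.3,-3.5,0],"delta_rot": [0,0,0.03]}
    - {"hand": 0.5,"xyz": [0.6,-7.0,0],"delta_rot": [0,0,0.055]}
    - {"hand": 0.5,"xyz": [1.0,-11.0,0],"delta_rot": [0,0,0.085]}
    - {"hand": 0.5,"xyz": [1.3,-15.0,0],"delta_rot": [0,0,0.116]}
    - {"hand": 0.5,"xyz": [1.7,-19.0,0],"delta_rot": [0,0,0.147]}
    - {"hand": 0.5,"xyz": [2.0,-23.0,0],"delta_rot": [0,0,0.178]}
    - {"hand": 0.5,"xyz": [2.4,-27.0,0],"delta_rot": [0,0,0.209]}
    - {"hand": 0.5,"xyz": [2.8,-31.0,0],"delta_rot": [0,0,0.24]}
    - {"hand": 0.5,"xyz": [3.2,-35.0,0],"delta_rot": [0,0,0.27]}
    - {"hand": 0.5,"xyz": [3.4,-38.0,0],"delta_rot": [0,0,0.295]}
    - {"hand": 0.5,"xyz": [3.6,-40.5,0],"delta_rot": [0,0,0.314]}

```text
clock: 10.6
position: [530.1, -73.6, 179.6]
ee_rot: [0.141, 0.99, -0.0, -0.002]
contact_force: [0.4, 0.3, -0.6]
gripper_width: 61.8
```

apply_moves:
  steps:
    - {"hand": 0.5,"xyz": [0.1,-1.1,0],"delta_rot": [0,0,0.009]}
    - {"hand": 0.5,"xyz": [0.1,-1.2,0],"delta_rot": [0,0,0.009]}
    - {"hand": 0.5,"xyz": [0.1,-1.2,0],"delta_rot": [0,0,0.009]}

```text
clock: 10.85
position: [526.7, -82.5, 180.1]
ee_rot: [0.145, 0.989, -0.0, -0.001]
contact_force: [0.6, 0.7, -1.0]
gripper_width: 61.7
```

```bash
python3 - <<'E'
from h import *
st()
p=get_image('wrist'); save(p,'w8')
p=get_image('scene'); cv2.imwrite('pics/s8.png',cv2.resize(p['frame'][130:330,200:420],None,fx=2.7,fy=2.7))
p=get_image('top'); save(p,'t8'); np.save('t8.npy',p['frame'])
pad(p,180)
E
```

```text
t 10.85 p [526.7 -82.5 180.1] xang 163.36 tilt 0.12 F [ 0.57  0.69 -1.03] w 61.7 j [ 0.15  0.3  -0.32 -0.   -0.95 -0.44]
rect ((502.10833740234375, -164.56924438476562), (143.40310668945312, 64.04231262207031), 73.91165924072266) y -240.7 -88.0
```

View pics/w8.png

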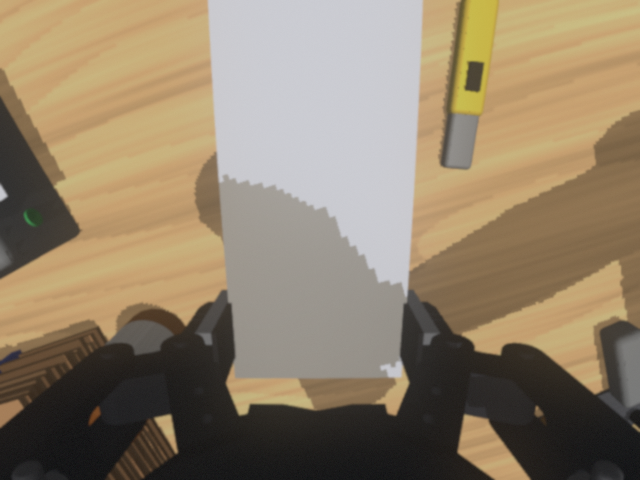

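View pics/s8.png

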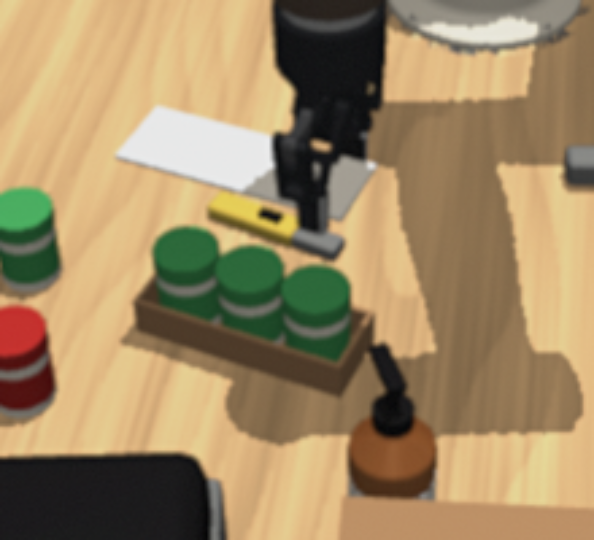

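View pics/t8.png

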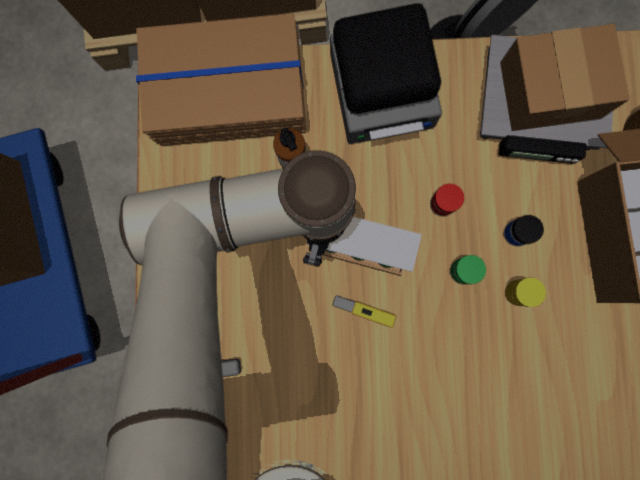

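The pad is over the row, its axis at about 73.9° in the top view against 73.4° for the row. I'll correct a few mm and come down to just above the lids.

```bash
python3 - <<'E'
from h import *
st(); go(530.2,-84.2,100,163.4)
E
```

```text
t 11.05 p [527.7 -81.  180.8] xang 163.54 tilt 0.02 F [ 0.45  1.05 -0.45] w 61.6 j [ 0.15  0.3  -0.32 -0.   -0.95 -0.44]
shift cm [-0.33, -0.24, 8.08] rot [-0.0, -0.0, 0.002]
```

apply_moves:
  steps:
    - {"hand": 0.5,"xyz": [-0.3,-0.25,1.0],"delta_rot": [0,0,0]}
    - {"hand": 0.5,"xyz": [-0.3,-0.25,3.0],"delta_rot": [0,0,0]}
    - {"hand": 0.5,"xyz": [-0.3,-0.25,5.0],"delta_rot": [0,0,0]}
    - {"hand": 0.5,"xyz": [-0.3,-0.25,7.0],"delta_rot": [0,0,0]}
    - {"hand": 0.5,"xyz": [-0.3,-0.25,8.0],"delta_rot": [0,0,0]}
    - {"hand": 0.5,"xyz": [-0.3,-0.25,8.0],"delta_rot": [0,0,0]}
    - {"hand": 0.5,"xyz": [-0.3,-0.25,8.0],"delta_rot": [0,0,0]}

```text
clock: 11.63
position: [530.0, -85.0, 100.7]
ee_rot: [0.144, 0.99, -0.0, -0.0]
contact_force: [-0.2, -0.1, 0.2]
gripper_width: 61.4
```

```bash
python3 - <<'E'
from h import *
for i in range(2):
    st()
    p=get_image('top'); pad(p,101)
p=get_image('scene'); pad(p,101); cv2.imwrite('pics/s9.png',cv2.resize(p['frame'][130:330,200:420],None,fx=2.7,fy=2.7))
st()
E
```

```text
t 11.63 p [530.  -85.  100.7] xang 163.5 tilt 0.06 F [-0.16 -0.12  0.23] w 61.4 j [ 0.14  0.4  -0.4   0.   -0.77 -0.43]
rect ((504.5140075683594, -168.00498962402344), (143.1298370361328, 64.42853546142578), 74.73638916015625) y -242.3 -92.4
t 11.73 p [530.8 -85.  102. ] xang 163.48 tilt 0.13 F [-0.46  0.83  0.24] w 61.7 j [ 0.14  0.4  -0.4   0.   -0.77 -0.43]
rect ((505.35467529296875, -168.64920043945312), (143.3675079345703, 63.831668853759766), 74.10868072509766) y -244.1 -92.5Traceback (most recent call last):
  File "<stdin>", line 5, in <module>
  File "h.py", line 28, in pad
    m=nets.outline_of(p,label)[0]['pixels'].astype(np.uint8)
      ~~~~~~~~~~~~~~~~~~~~~~~~^^^
IndexError: list index out of range
```

```bash
python3 - <<'E'
from h import *
p=get_image('scene'); cv2.imwrite('pics/s9.png',cv2.resize(p['frame'][130:330,200:420],None,fx=2.7,fy=2.7))
st()
E
```

```text
t 11.98 p [530.2 -85.2 101.9] xang 163.44 tilt 0.1 F [ 0.06 -0.47 -0.96] w 61.5 j [ 0.14  0.4  -0.4   0.   -0.77 -0.43]
```

View pics/s9.png

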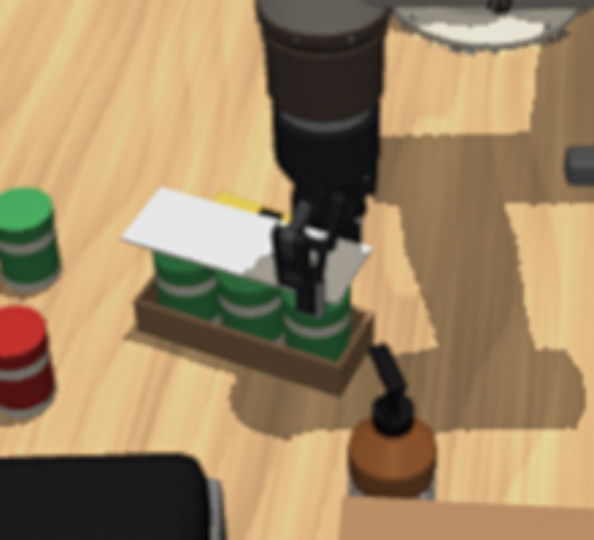

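apply_moves:
  steps:
    - {"hand": 0.5,"xyz": [0,0.1,0.7],"delta_rot": [0,0,0]}
    - {"hand": 0.5,"xyz": [0,0.1,1.4],"delta_rot": [0,0,0]}
    - {"hand": 0.5,"xyz": [0,0.1,1.9],"delta_rot": [0,0,0]}
    - {"hand": 0.5,"xyz": [0,0.1,1.9],"delta_rot": [0,0,0]}
    - {"hand": 0.5,"xyz": [0,0.1,1.9],"delta_rot": [0,0,0]}

```text
clock: 12.4
position: [529.7, -84.3, 81.3]
ee_rot: [0.144, 0.99, -0.0, -0.001]
contact_force: [-0.9, 0.2, -0.4]
gripper_width: 61.5
```

apply_moves:
  steps:
    - {"hand": 0.5,"xyz": [0,0,0.1],"delta_rot": [0,0,0]}
    - {"hand": 0.5,"xyz": [0,0,0.2],"delta_rot": [0,0,0]}
    - {"hand": 0.5,"xyz": [0,0,0.2],"delta_rot": [0,0,0]}
    - {"hand": 0.5,"xyz": [0,0,0.2],"delta_rot": [0,0,0]}

```text
clock: 12.73
position: [530.2, -84.3, 80.1]
ee_rot: [0.144, 0.99, 0.0, 0.0]
contact_force: [-0.4, -0.5, -0.3]
gripper_width: 61.7
```

apply_moves:
  steps:
    - {"hand": 0.5,"xyz": [0,0,0.05],"delta_rot": [0,0,0]}
    - {"hand": 0.5,"xyz": [0,0,0.1],"delta_rot": [0,0,0]}
    - {"hand": 0.5,"xyz": [0,0,0.1],"delta_rot": [0,0,0]}

```text
clock: 12.98
position: [530.3, -84.3, 79.4]
ee_rot: [0.144, 0.99, 0.0, 0.0]
contact_force: [-0.9, -0.1, 1.4]
gripper_width: 61.7
```

```bash
python3 - <<'E'
from h import *
st()
p=get_image('wrist'); save(p,'w10')
p=get_image('scene'); cv2.imwrite('pics/s10.png',cv2.resize(p['frame'][180:300,220:370],None,fx=4,fy=4))
st()
E
```

```text
t 12.98 p [530.3 -84.3  79.4] xang 163.45 tilt 0.03 F [-0.85 -0.1   1.38] w 61.7 j [ 0.14  0.43 -0.43  0.   -0.71 -0.43]
t 13.08 p [530.3 -84.3  79.4] xang 163.45 tilt 0.03 F [-0.61 -0.3   1.3 ] w 61.8 j [ 0.14  0.43 -0.43  0.   -0.71 -0.43]
```

View pics/s10.png

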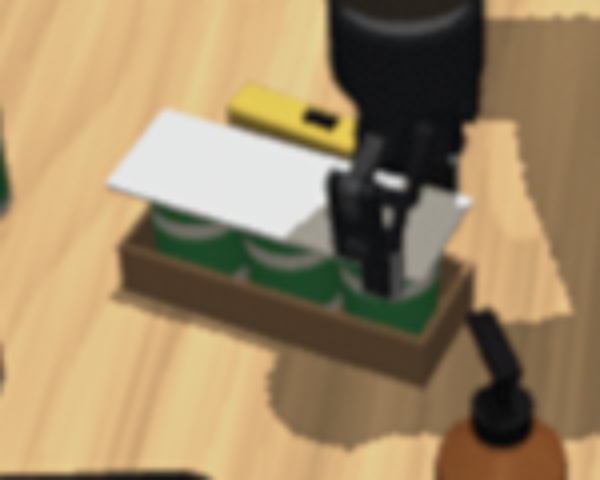

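View pics/w10.png

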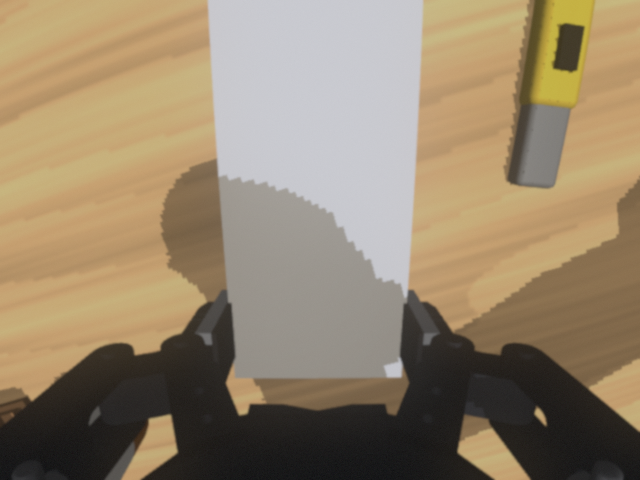

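Light contact shows (about 1.4 N), so the far end is touching. I'll go 1 mm further, then open.

apply_moves:
  steps:
    - {"hand": 0.5,"xyz": [0,0,0.06],"delta_rot": [0,0,0]}
    - {"hand": 0.5,"xyz": [0,0,0.12],"delta_rot": [0,0,0]}
    - {"hand": 0.5,"xyz": [0,0,0.12],"delta_rot": [0,0,0]}
    - {"hand": 0.5,"xyz": [0,0,0.12],"delta_rot": [0,0,0]}

```text
clock: 13.42
position: [530.4, -84.2, 79.3]
ee_rot: [0.144, 0.99, -0.0, 0.0]
contact_force: [-2.8, 1.5, 9.0]
gripper_width: 61.7
```

apply_moves:
  steps:
    - {"hand": 0.8,"xyz": [0,0,0],"delta_rot": [0,0,0]}
    - {"hand": 1.0,"xyz": [0,0,0],"delta_rot": [0,0,0]}
    - {"hand": 1.0,"xyz": [0,0,0],"delta_rot": [0,0,0]}
    - {"hand": 1.0,"xyz": [0,0,0],"delta_rot": [0,0,0]}
    - {"hand": 1.0,"xyz": [0,0,0],"delta_rot": [0,0,0]}
    - {"hand": 1.0,"xyz": [0,0,0],"delta_rot": [0,0,0]}

```text
clock: 13.92
position: [530.0, -84.3, 77.6]
ee_rot: [0.144, 0.99, -0.0, -0.0]
contact_force: [-1.0, -1.1, 0.1]
gripper_width: 85.4
```

```bash
python3 - <<'E'
from h import *
st()
p=get_image('wrist'); save(p,'w11')
p=get_image('top'); pad(p,79)
E
```

```text
t 13.92 p [530.  -84.3  77.6] xang 163.44 tilt 0.03 F [-1.02 -1.11  0.15] w 85.4 j [ 0.14  0.43 -0.43  0.   -0.71 -0.43]
rect ((504.2677307128906, -167.3065948486328), (144.19488525390625, 65.87128448486328), 74.71751403808594) y -243.6 -90.4
```

View pics/w11.png

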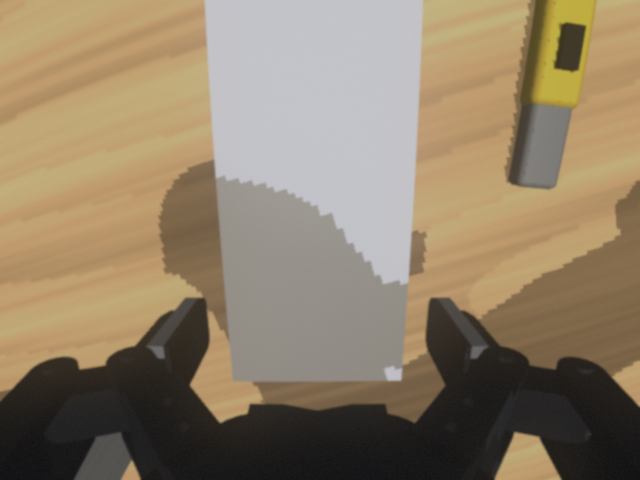

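Released: the fingers stand clear on both sides of the pad, its end at row 380. I'll rise straight up, then look.

apply_moves:
  steps:
    - {"hand": 1.0,"xyz": [0,0,-1.0],"delta_rot": [0,0,0]}
    - {"hand": 1.0,"xyz": [0,0,-3.0],"delta_rot": [0,0,0]}
    - {"hand": 1.0,"xyz": [0,0,-7.0],"delta_rot": [0,0,0]}
    - {"hand": 1.0,"xyz": [0,0,-11.0],"delta_rot": [0,0,0]}
    - {"hand": 1.0,"xyz": [0,2.0,-15.0],"delta_rot": [0,0,0]}
    - {"hand": 1.0,"xyz": [0,5.0,-17.0],"delta_rot": [0,0,0]}
    - {"hand": 1.0,"xyz": [0,8.0,-17.0],"delta_rot": [0,0,0]}
    - {"hand": 1.0,"xyz": [0,8.0,-17.0],"delta_rot": [0,0,0]}

```text
clock: 14.73
position: [555.1, -4.1, 251.1]
ee_rot: [0.142, 0.99, 0.002, 0.003]
contact_force: [-1.0, -1.2, -0.2]
gripper_width: 85.3
```

```bash
python3 - <<'E'
from h import *
st()
p=get_image('wrist'); save(p,'w12')
try: pad(p,79)
except Exception as e: print(e)
for l in ['pad_center','tray_center','row1_center']: print(l,[(q['xyz'].round(),q['confidence']) for q in nets.pinpoint(p,l)[:3]])
p=get_image('top'); pad(p,79); cv2.imwrite('pics/t12.png',cv2.resize(p['frame'][170:330,260:500],None,fx=3,fy=3))
p=get_image('scene'); cv2.imwrite('pics/s12.png',cv2.resize(p['frame'][170:310,180:380],None,fx=3.5,fy=3.5))
for l in ['pad_center','tray_center','row1_center','pad_end_a']: print(l,[(q['xyz'].round(),q['confidence']) for q in nets.pinpoint(p,l)[:3]])
E
```

```text
t 14.73 p [555.1  -4.1 251.1] xang 163.65 tilt 0.42 F [-0.98 -1.23 -0.24] w 85.3 j [ 0.28  0.26 -0.17 -0.   -1.13 -0.57]
rect ((521.7125244140625, -111.8149642944336), (101.07337951660156, 65.4013900756836), 74.22492980957031) y -169.2 -55.1Traceback (most recent call last):
  File "<stdin>", line 6, in <module>
AttributeError: 'list' object has no attribute 'round'. Did you mean: 'count'?
```

View pics/w12.png

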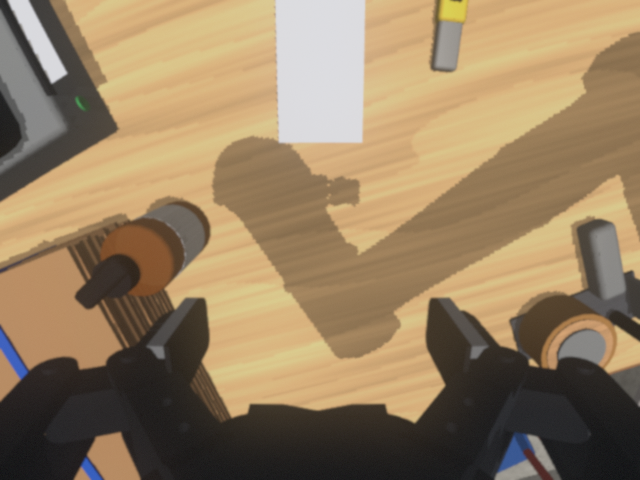

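```bash
python3 - <<'E'
from h import *
def pp(n,p):
    for l in ['pad_center','tray_center','pad_end_a']: print(n,l,[(np.round(q['xyz']).tolist(),round(float(q['confidence']),2)) for q in nets.pinpoint(p,l)[:3]])
p=get_image('top'); pad(p,79); cv2.imwrite('pics/t12.png',cv2.resize(p['frame'][170:330,260:500],None,fx=3,fy=3)); pp('top',p)
p=get_image('scene'); cv2.imwrite('pics/s12.png',cv2.resize(p['frame'][170:310,180:380],None,fx=3.5,fy=3.5)); pp('scene',p)
E
```

```text
rect ((510.39910888671875, -150.00608825683594), (180.7197723388672, 64.6381607055664), 74.20658874511719) y -241.8 -55.6
top pad_center [([510.0, -151.0, 76.0], 0.67), ([515.0, -153.0, 3.0], 0.24)]
top tray_center [([516.0, -152.0, 1.0], 0.79)]
top pad_end_a [([536.0, -67.0, 77.0], 0.79), ([487.0, -237.0, 74.0], 0.73)]
scene pad_center [([515.0, -154.0, 76.0], 0.93)]
scene tray_center [([508.0, -150.0, 7.0], 0.93)]
scene pad_end_a [([532.0, -64.0, 79.0], 0.86), ([485.0, -238.0, 77.0], 0.75), ([510.0, -151.0, 41.0], 0.54)]
```

View pics/t12.png

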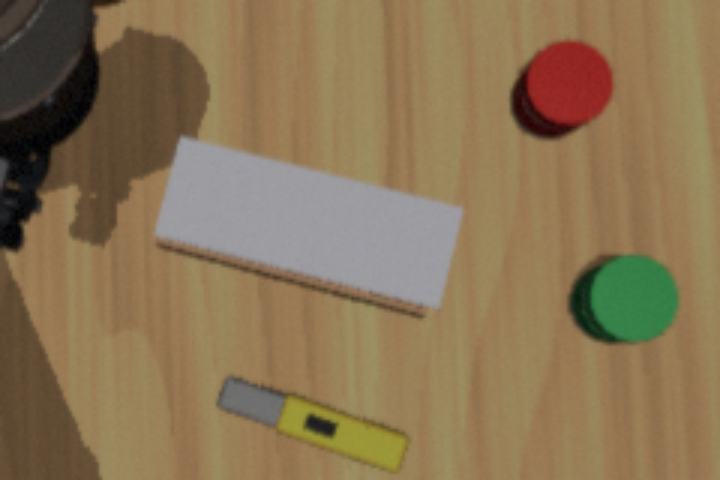

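View pics/s12.png

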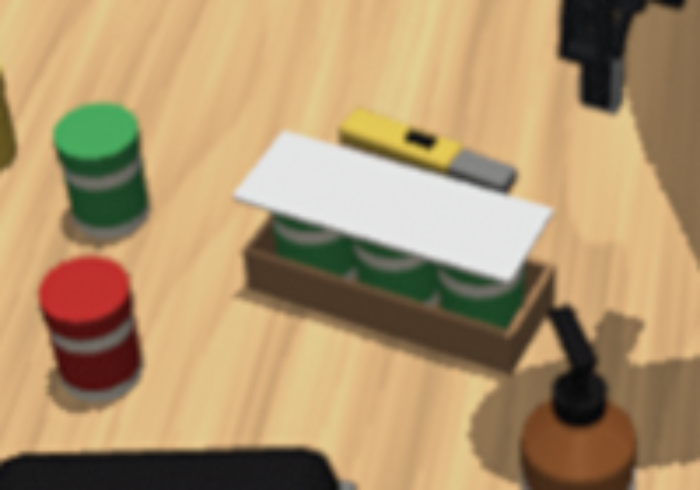

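The pad lies flat on the three lids. In the top view its centre is (510.4,-150.0) at 74.2°, against a row centre of (510,-149.2) at 73.4°. Next is the green tub at crop (632,298).

```bash
python3 - <<'E'
from h import *
st(); go(459,-346,190,163.5)
E
```

```text
t 15.33 p [552.8  -8.  247.7] xang 163.41 tilt 0.02 F [ 0.87  0.47 -0.26] w 85.8 j [ 0.28  0.27 -0.18  0.   -1.12 -0.57]
shift cm [-0.66, -35.07, 5.78] rot [-0.0, -0.0, -0.002]
```

apply_moves:
  steps:
    - {"hand": 1.0,"xyz": [-0.1,-4.0,0],"delta_rot": [0,0,0]}
    - {"hand": 1.0,"xyz": [-0.2,-8.0,0],"delta_rot": [0,0,0]}
    - {"hand": 1.0,"xyz": [-0.3,-12.0,0],"delta_rot": [0,0,0]}
    - {"hand": 1.0,"xyz": [-0.4,-16.0,0],"delta_rot": [0,0,0]}
    - {"hand": 1.0,"xyz": [-0.4,-20.0,0],"delta_rot": [0,0,0]}
    - {"hand": 1.0,"xyz": [-0.5,-24.0,0],"delta_rot": [0,0,0]}
    - {"hand": 1.0,"xyz": [-0.5,-28.0,1.0],"delta_rot": [0,0,0]}
    - {"hand": 1.0,"xyz": [-0.6,-31.0,3.0],"delta_rot": [0,0,0]}
    - {"hand": 1.0,"xyz": [-0.7,-34.0,5.0],"delta_rot": [0,0,0]}
    - {"hand": 1.0,"xyz": [-0.7,-35.1,5.8],"delta_rot": [0,0,0]}
    - {"hand": 1.0,"xyz": [-0.7,-35.1,5.8],"delta_rot": [0,0,0]}
    - {"hand": 1.0,"xyz": [-0.7,-35.1,5.8],"delta_rot": [0,0,0]}

```text
clock: 16.33
position: [459.3, -346.4, 189.5]
ee_rot: [0.145, 0.989, 0.0, -0.001]
contact_force: [-0.3, -0.3, 0.5]
gripper_width: 85.3
```

```bash
cat >> h.py <<'E'
def lid(p,ztop=72,lo=(50,120,40),hi=(80,255,255),amin=400):
    hsv=cv2.cvtColor(p['frame'],cv2.COLOR_BGR2HSV); g=cv2.inRange(hsv,lo,hi)
    k,lab,stt,ce=cv2.connectedComponentsWithStats(g)
    for i in range(1,k):
        if stt[i,4]>amin: print('blob',stt[i].tolist(),ce[i].round(1),'xy@z',ray(p,ce[i],ztop).round(1).tolist())
E
python3 - <<'E'
from h import *
st()
p=get_image('wrist'); save(p,'w13'); lid(p)
print([(np.round(q['xyz']).tolist(),round(float(q['confidence']),2)) for q in nets.pinpoint(p,'tub_green_center')])
E
```

```text
t 16.33 p [ 459.3 -346.4  189.5] xang 163.38 tilt 0.07 F [-0.29 -0.35  0.48] w 85.3 j [-0.36  0.35 -0.21  0.   -1.01  0.07]
[]
```

View pics/w13.png

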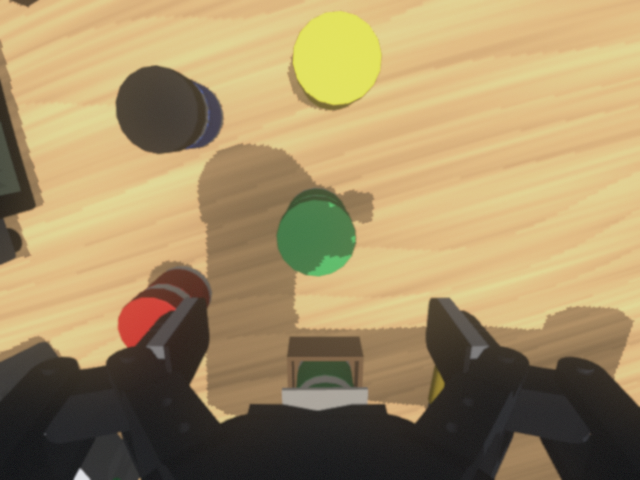

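```bash
python3 - <<'E'
from h import *
st()
p=get_image('wrist')
f=cv2.GaussianBlur(p['frame'],(5,5),0).astype(int)
print(p['frame'][215,316],p['frame'][195,316],p['frame'][260,330])
c=np.array([[316,233]]); print(ray(p,c,72))
# circle hypothesis projection
best=None
hsv=cv2.cvtColor(p['frame'],cv2.COLOR_BGR2HSV)
m=((hsv[...,1]>90)&(hsv[...,0]>45)&(hsv[...,0]<85)).astype(np.uint8); m[:180]=0;m[290:]=0;m[:,:260]=0;m[:,370:]=0
ys,xs=np.nonzero(m); print(xs.min(),xs.max(),ys.min(),ys.max())
t=np.linspace(0,2*np.pi,60)
q=proj(p,np.c_[459+27*np.cos(t),-346.2+27*np.sin(t),72+0*t]); print('pred lid px',q.min(0),q.max(0),q.mean(0))
im=p['frame'].copy(); cv2.polylines(im,[q.round().astype(int)],True,(0,0,255),1); cv2.imwrite('pics/w14.png',cv2.resize(im[160:310,220:420],None,fx=3.5,fy=3.5))
E
```

```text
t 16.43 p [ 460.5 -345.5  190.9] xang 163.51 tilt 0.1 F [ 0.41 -0.22  0.65] w 85.4 j [-0.36  0.35 -0.21  0.   -1.01  0.07]
[ 75 125  74] [54 86 70] [109 187  96]
[[ 459.0573714  -350.41502925   72.        ]]
279 356 192 273
pred lid px [277.73966416 199.03506935] [358.00277067 276.33351183] [317.23302978 238.41697364]
```

View pics/w14.png

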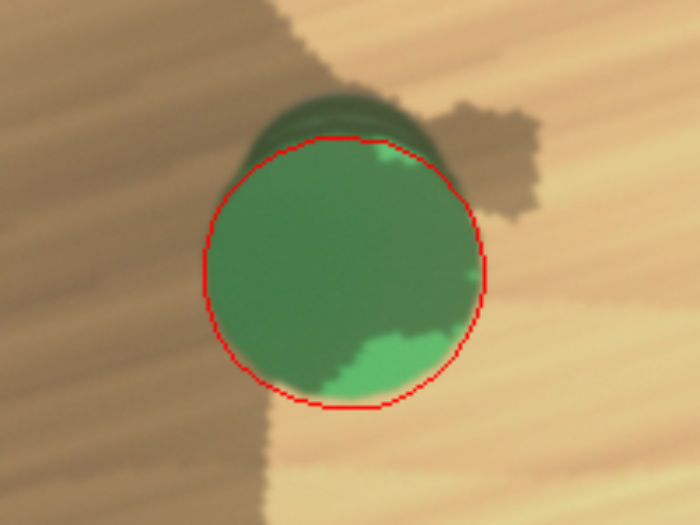

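The predicted lid circle overlays the green lid to within about 1.5 mm. I'll descend with the jaws open and grip at lid height.

apply_moves:
  steps:
    - {"hand": 1.0,"xyz": [0,-0.1,3.0],"delta_rot": [0,0,0]}
    - {"hand": 1.0,"xyz": [0,-0.1,6.5],"delta_rot": [0,0,0]}
    - {"hand": 1.0,"xyz": [0,-0.1,9.5],"delta_rot": [0,0,0]}
    - {"hand": 1.0,"xyz": [0,-0.1,12.0],"delta_rot": [0,0,0]}
    - {"hand": 1.0,"xyz": [0,-0.1,13.0],"delta_rot": [0,0,0]}
    - {"hand": 1.0,"xyz": [0,-0.1,13.0],"delta_rot": [0,0,0]}
    - {"hand": 1.0,"xyz": [0,-0.1,13.0],"delta_rot": [0,0,0]}

```text
clock: 17.07
position: [460.6, -346.8, 61.0]
ee_rot: [0.143, 0.99, -0.0, 0.001]
contact_force: [0.1, -0.6, 0.9]
gripper_width: 85.5
```

```bash
python3 - <<'E'
from h import *
st()
p=get_image('wrist'); save(p,'w15')
E
```

```text
t 17.07 p [ 460.6 -346.8   61. ] xang 163.54 tilt 0.1 F [ 0.14 -0.57  0.85] w 85.5 j [-0.36  0.51 -0.34  0.   -0.72  0.08]
```

View pics/w15.png

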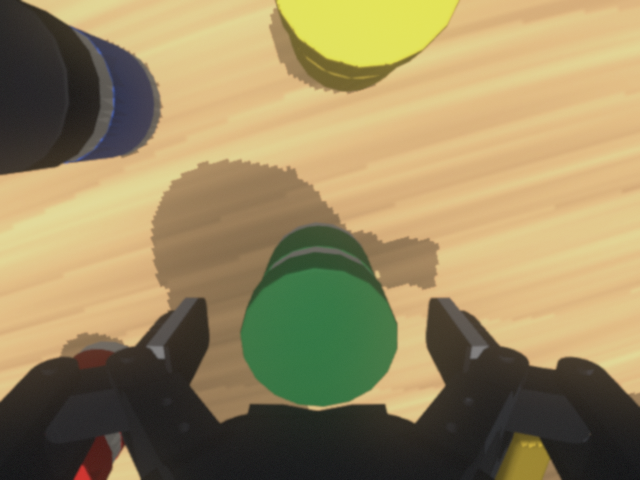

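The lid is centred between the fingers at (318,335) with clearance on both sides, so I'll close.

apply_moves:
  steps:
    - {"hand": 0.4,"xyz": [0,0,0],"delta_rot": [0,0,0]}
    - {"hand": 0.4,"xyz": [0,0,0],"delta_rot": [0,0,0]}
    - {"hand": 0.4,"xyz": [0,0,0],"delta_rot": [0,0,0]}
    - {"hand": 0.4,"xyz": [0,0,0],"delta_rot": [0,0,0]}
    - {"hand": 0.4,"xyz": [0,0,0],"delta_rot": [0,0,0]}
    - {"hand": 0.4,"xyz": [0,0,0],"delta_rot": [0,0,0]}
    - {"hand": 0.4,"xyz": [0,0,0],"delta_rot": [0,0,0]}

```text
clock: 17.7
position: [460.1, -347.4, 61.7]
ee_rot: [0.144, 0.99, -0.001, 0.001]
contact_force: [-1.5, 1.2, 4.7]
gripper_width: 52.4
```

apply_moves:
  steps:
    - {"hand": 0.4,"xyz": [0,0,-0.3],"delta_rot": [0,0,0]}
    - {"hand": 0.4,"xyz": [0,0,-1.0],"delta_rot": [0,0,0]}
    - {"hand": 0.4,"xyz": [0,0,-2.0],"delta_rot": [0,0,0]}
    - {"hand": 0.4,"xyz": [0,0,-2.0],"delta_rot": [0,0,0]}

```text
clock: 18.03
position: [460.5, -347.7, 82.2]
ee_rot: [0.144, 0.99, -0.001, 0.002]
contact_force: [1.3, -0.0, -0.0]
gripper_width: 52.6
```

```bash
python3 - <<'E'
from h import *
st()
p=get_image('wrist'); save(p,'w16')
p=get_image('scene'); cv2.imwrite('pics/s16.png',cv2.resize(p['frame'][120:320,100:360],None,fx=3,fy=3))
E
```

```text
t 18.03 p [ 460.5 -347.7   82.2] xang 163.47 tilt 0.24 F [ 1.32 -0.01 -0.02] w 52.6 j [-0.37  0.48 -0.32  0.   -0.76  0.08]
```

View pics/s16.png

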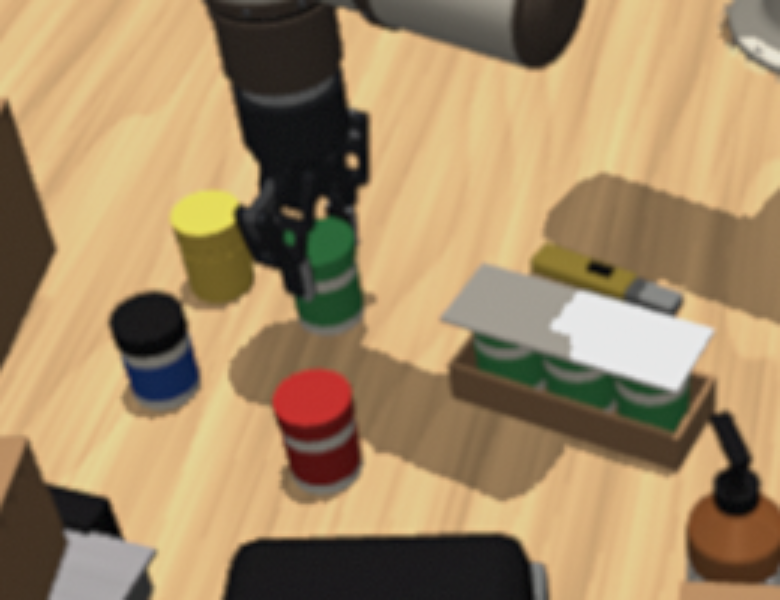

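View pics/w16.png

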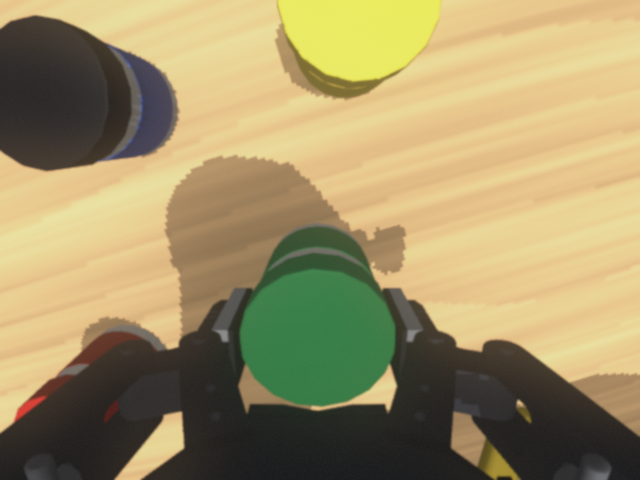

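The tub hangs upright in the grip, lid at (318,335) in the wrist view and base clear of the bench. I'll lift and carry it over the middle of the pad.

```bash
python3 - <<'E'
from h import *
st(); go(510.4,-149,190,163.5)
E
```

```text
t 18.13 p [ 459.7 -347.1   80.6] xang 163.44 tilt 0.09 F [ 0.09 -0.35 -1.39] w 52.2 j [-0.37  0.48 -0.33 -0.   -0.76  0.08]
shift cm [0.77, 20.43, -10.94] rot [-0.0, 0.002, -0.001]
```

apply_moves:
  steps:
    - {"hand": 0.4,"xyz": [0,0,-2.0],"delta_rot": [0,0,0]}
    - {"hand": 0.4,"xyz": [0,0,-5.0],"delta_rot": [0,0,0]}
    - {"hand": 0.4,"xyz": [0,0,-8.0],"delta_rot": [0,0,0]}
    - {"hand": 0.4,"xyz": [0.1,1.0,-10.5],"delta_rot": [0,0,0]}
    - {"hand": 0.4,"xyz": [0.2,4.0,-11.0],"delta_rot": [0,0,0]}
    - {"hand": 0.4,"xyz": [0.3,7.0,-11.0],"delta_rot": [0,0,0]}
    - {"hand": 0.4,"xyz": [0.4,10.5,-11.0],"delta_rot": [0,0,0]}
    - {"hand": 0.4,"xyz": [0.5,14.0,-11.0],"delta_rot": [0,0,0]}
    - {"hand": 0.4,"xyz": [0.6,17.0,-11.0],"delta_rot": [0,0,0]}
    - {"hand": 0.4,"xyz": [0.7,19.3,-11.0],"delta_rot": [0,0,0]}
    - {"hand": 0.4,"xyz": [0.75,20.4,-11.0],"delta_rot": [0,0,0]}
    - {"hand": 0.4,"xyz": [0.75,20.4,-11.0],"delta_rot": [0,0,0]}

```text
clock: 19.13
position: [510.6, -147.4, 189.6]
ee_rot: [0.142, 0.99, 0.0, -0.0]
contact_force: [-0.3, -0.4, -2.1]
gripper_width: 52.7
```

```bash
python3 - <<'E'
from h import *
st()
p=get_image('wrist'); save(p,'w17')
p=get_image('scene'); cv2.imwrite('pics/s17.png',cv2.resize(p['frame'][100:320,160:400],None,fx=2.7,fy=2.7)); 
st(); st()
E
```

```text
t 19.13 p [ 510.6 -147.4  189.6] xang 163.62 tilt 0.03 F [-0.26 -0.39 -2.06] w 52.7 j [ 0.02  0.28 -0.31 -0.   -0.97 -0.31]
t 19.23 p [ 510.  -149.3  189.6] xang 163.47 tilt 0.05 F [ 0.1   0.34 -1.7 ] w 52.5 j [ 0.02  0.28 -0.31  0.   -0.97 -0.31]
t 19.23 p [ 510.  -149.3  189.6] xang 163.47 tilt 0.05 F [ 0.1   0.34 -1.7 ] w 52.5 j [ 0.02  0.28 -0.31  0.   -0.97 -0.31]
```

View pics/w17.png

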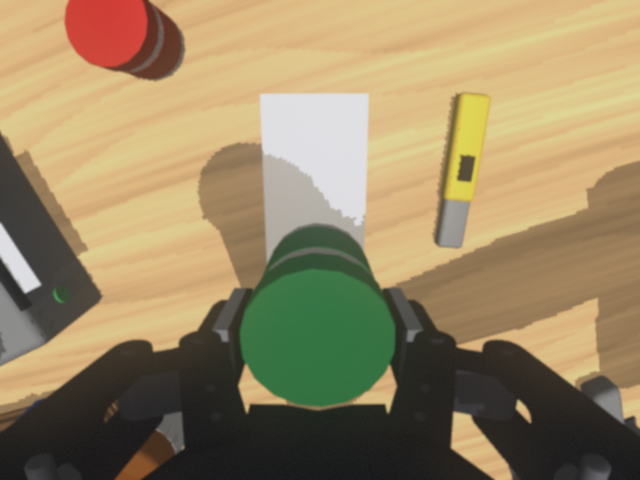

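View pics/s17.png

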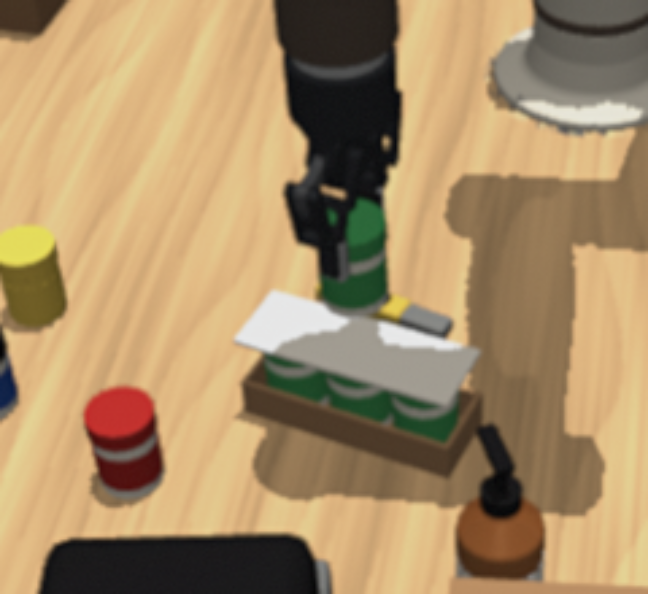

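The tub is over the pad's middle, between the arms of the pad seen at columns 262–368. I'll lower it.

apply_moves:
  steps:
    - {"hand": 0.4,"xyz": [0,0,1.0],"delta_rot": [0,0,0]}
    - {"hand": 0.4,"xyz": [0,0,2.5],"delta_rot": [0,0,0]}
    - {"hand": 0.4,"xyz": [0,0,3.8],"delta_rot": [0,0,0]}
    - {"hand": 0.4,"xyz": [0,0,4.5],"delta_rot": [0,0,0]}
    - {"hand": 0.4,"xyz": [0,0,4.5],"delta_rot": [0,0,0]}
    - {"hand": 0.4,"xyz": [0,0,4.5],"delta_rot": [0,0,0]}

```text
clock: 19.73
position: [510.0, -150.1, 144.4]
ee_rot: [0.145, 0.99, -0.0, -0.001]
contact_force: [0.5, -0.9, -1.8]
gripper_width: 52.5
```

apply_moves:
  steps:
    - {"hand": 0.4,"xyz": [0,0,0.1],"delta_rot": [0,0,0]}
    - {"hand": 0.4,"xyz": [0,0,0.2],"delta_rot": [0,0,0]}
    - {"hand": 0.4,"xyz": [0,0,0.2],"delta_rot": [0,0,0]}
    - {"hand": 0.4,"xyz": [0,0,0.2],"delta_rot": [0,0,0]}

```text
clock: 20.07
position: [510.5, -149.3, 143.3]
ee_rot: [0.144, 0.99, 0.0, 0.0]
contact_force: [0.3, -0.9, -1.3]
gripper_width: 52.5
```

apply_moves:
  steps:
    - {"hand": 0.4,"xyz": [0,0,0.1],"delta_rot": [0,0,0]}
    - {"hand": 0.4,"xyz": [0,0,0.1],"delta_rot": [0,0,0]}
    - {"hand": 0.4,"xyz": [0,0,0.1],"delta_rot": [0,0,0]}

```text
clock: 20.32
position: [510.2, -149.3, 141.9]
ee_rot: [0.144, 0.99, 0.0, 0.0]
contact_force: [-0.5, 0.4, -1.5]
gripper_width: 52.3
```

apply_moves:
  steps:
    - {"hand": 0.4,"xyz": [0,0,0.1],"delta_rot": [0,0,0]}
    - {"hand": 0.4,"xyz": [0,0,0.1],"delta_rot": [0,0,0]}
    - {"hand": 0.4,"xyz": [0,0,0.1],"delta_rot": [0,0,0]}

```text
clock: 20.57
position: [510.3, -149.3, 140.8]
ee_rot: [0.144, 0.99, -0.0, 0.0]
contact_force: [-0.5, -0.3, -1.9]
gripper_width: 52.4
```

apply_moves:
  steps:
    - {"hand": 0.4,"xyz": [0,0,0.05],"delta_rot": [0,0,0]}
    - {"hand": 0.4,"xyz": [0,0,0.05],"delta_rot": [0,0,0]}
    - {"hand": 0.4,"xyz": [0,0,0.05],"delta_rot": [0,0,0]}

```text
clock: 20.82
position: [510.3, -149.3, 140.8]
ee_rot: [0.144, 0.99, -0.0, 0.0]
contact_force: [-0.5, 0.5, 2.0]
gripper_width: 52.4
```

Contact: the force went from -1.6 N (the tub's weight) to +2 N. A quick look before letting go.

```bash
python3 - <<'E'
from h import *
st()
p=get_image('scene'); cv2.imwrite('pics/s18.png',cv2.resize(p['frame'][150:290,220:380],None,fx=4,fy=4)); 
E
```

```text
t 20.82 p [ 510.3 -149.3  140.8] xang 163.45 tilt 0.02 F [-0.49  0.45  1.96] w 52.4 j [ 0.02  0.34 -0.37  0.   -0.86 -0.31]
```

View pics/s18.png

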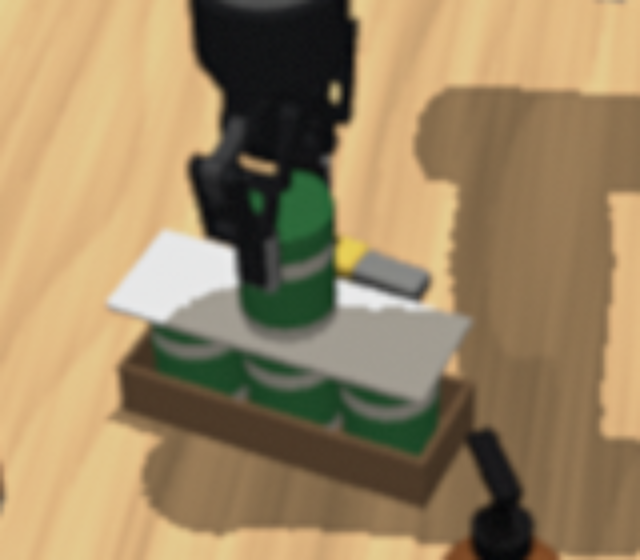

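The tub stands on the pad with its base at (290,320), over the middle tub. I'll open and rise straight up.

apply_moves:
  steps:
    - {"hand": 0.66,"xyz": [0,0,0],"delta_rot": [0,0,0]}
    - {"hand": 0.75,"xyz": [0,0,0],"delta_rot": [0,0,0]}
    - {"hand": 1.0,"xyz": [0,0,0],"delta_rot": [0,0,0]}
    - {"hand": 1.0,"xyz": [0,0,0],"delta_rot": [0,0,0]}
    - {"hand": 1.0,"xyz": [0,0,0],"delta_rot": [0,0,0]}
    - {"hand": 1.0,"xyz": [0,0,0],"delta_rot": [0,0,0]}

```text
clock: 21.37
position: [510.3, -149.3, 140.3]
ee_rot: [0.144, 0.99, -0.0, -0.0]
contact_force: [-0.0, -0.2, -0.1]
gripper_width: 85.3
```

apply_moves:
  steps:
    - {"hand": 1.0,"xyz": [0,0,-1.0],"delta_rot": [0,0,0]}
    - {"hand": 1.0,"xyz": [0,0,-3.0],"delta_rot": [0,0,0]}
    - {"hand": 1.0,"xyz": [0,0,-6.0],"delta_rot": [0,0,0]}
    - {"hand": 1.0,"xyz": [0,0,-9.0],"delta_rot": [0,0,0]}
    - {"hand": 1.0,"xyz": [0,0,-12.0],"delta_rot": [0,0,0]}
    - {"hand": 1.0,"xyz": [0,3.0,-14.0],"delta_rot": [0,0,0]}
    - {"hand": 1.0,"xyz": [0,7.0,-14.0],"delta_rot": [0,0,0]}
    - {"hand": 1.0,"xyz": [0,11.0,-14.0],"delta_rot": [0,0,0]}
    - {"hand": 1.0,"xyz": [0,15.0,-14.0],"delta_rot": [0,0,0]}
    - {"hand": 1.0,"xyz": [0,16.0,-14.0],"delta_rot": [0,0,0]}
    - {"hand": 1.0,"xyz": [0,16.0,-14.0],"delta_rot": [0,0,0]}

```text
clock: 22.28
position: [556.5, 6.7, 280.9]
ee_rot: [0.142, 0.99, 0.0, 0.0]
contact_force: [0.5, -0.6, -1.1]
gripper_width: 85.4
```

```bash
python3 - <<'E'
from h import *
st()
p=get_image('top'); pad(p,79); lid(p,151,amin=150); cv2.imwrite('pics/t19.png',cv2.resize(p['frame'][150:330,260:560],None,fx=2.6,fy=2.6)); 
for l in ['tub_red_center','tub_blue_center','pump_bottle_center','tape_gun_center','box_cutter_center']: print(l,[(np.round(q['xyz']).tolist(),round(float(q['confidence']),2)) for q in nets.pinpoint(p,l)[:1]])
p=get_image('scene'); cv2.imwrite('pics/s19.png',cv2.resize(p['frame'][140:320,140:400],None,fx=3,fy=3)); 
E
```

```text
t 22.28 p [556.5   6.7 280.9] xang 163.68 tilt 0.05 F [ 0.48 -0.6  -1.07] w 85.4 j [ 0.3   0.25 -0.12 -0.   -1.2  -0.59]
rect ((510.157470703125, -150.71322631835938), (181.14186096191406, 66.04053497314453), 73.62060546875) y -243.7 -57.4
blob [349, 226, 31, 31, 735] [363.6 240.8] xy@z [[507.7, -149.1, 151.0]]
tub_red_center []
tub_blue_center [([533.0, -462.0, 36.0], 0.76)]
pump_bottle_center [([698.0, -18.0, 68.0], 0.83)]
tape_gun_center [([337.0, 203.0, 25.0], 0.63)]
box_cutter_center [([393.0, -147.0, 7.0], 0.84)]
```

View pics/s19.png

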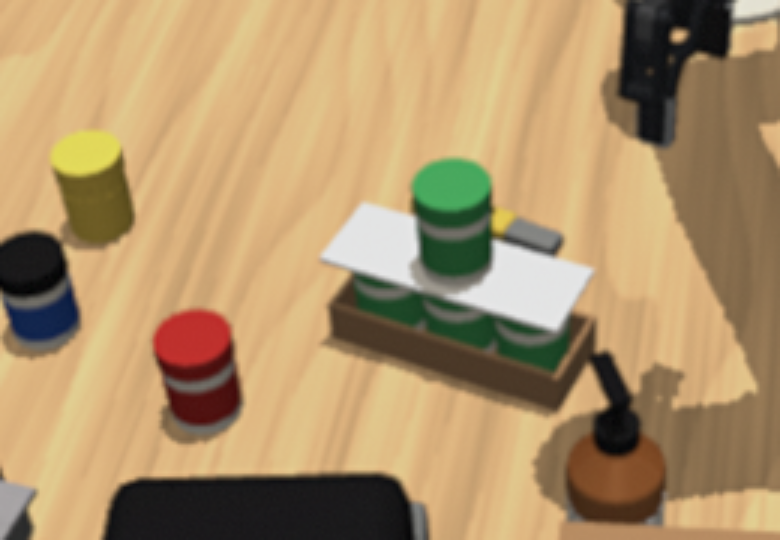

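View pics/t19.png

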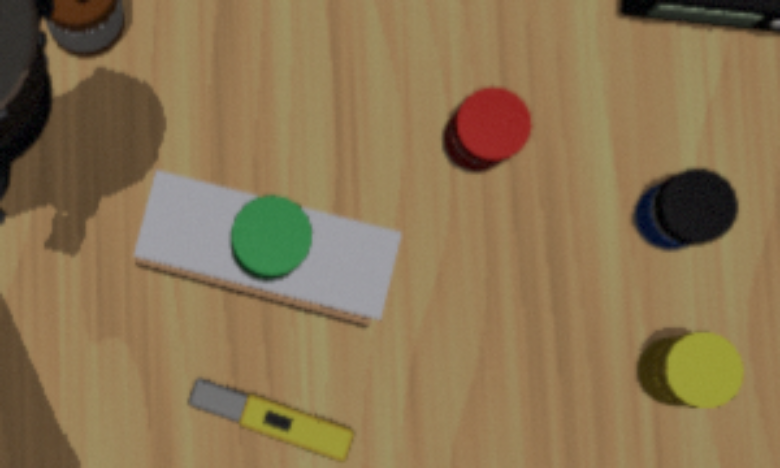

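The tub stands upright at (507.7,-149.1), against (510,-149) for the middle tub. The pad is at (510.2,-150.7) and 73.6°, flat and square. The arm is clear of everything, so I'm handing in.

```bash
python3 - <<'E'
from h import *
print(workorder.job_done()); st()
E
```

```text
the job is handed in; nothing more can be done
None
the job is handed in; nothing more can be done
```

I slid the pad endwise over the left edge until it stuck out about 58 mm, pinched it there and laid it over the three tubs. Then I set the loose green-lidded tub upright on it over the middle tub. I handed the job in at about 22 s of the 72 s allowed; it reports no verdict.

**Last checks (top camera):**

| Check | Measured | Target | Limit |
|---|---|---|---|
| Pad centre | (510.2, -150.7) mm | row centre (510, -149) mm | within 15 mm |
| Pad angle to the row | 73.6° | 73.4° | within 8° |
| Tub centre | (507.7, -149.1) mm | middle tub (510, -149) mm | within 18 mm |

The scene view showed the pad flat, the tub upright and the gripper clear. The black-lidded tub, pump bottle, tape gun and box cutter measured within about 4 mm of where they started.

**Check that failed:** the network did not find the red tub in the last top picture. I judged it unmoved by eye from the top and scene views, where it stood upright in its place. The pad outline also came back empty in a few scene and wrist pictures, so I used the top view instead.

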